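Load the overnight incubator and latch its hood

TASK

Get the bench incubator ready for the night: slide its clear hood open, set every red culture dish lid up and squarely on the pile of dishes already standing in it (feel for the top of the pile and set each dish down gently, do not drop it), and stand every white-capped tube from the blue rack cap up in the incubator's tube sockets; the purple-capped tubes stay in the rack. Then slide the hood shut until its catch clicks home, and only then press the green start key. Leave the jar, the timer and the reagent bottle where they are.

Things in the scene. Friction and masses are not known exactly. Their poses are not given: they have to be found in the camera images.
- incubator: white bench incubator, fixed, 150 (x) by 420 (y) mm, deck 55 mm high; origin at the centre of its underside, x axis to the back, y axis to the robot's left (the hood slides along it). Dishes and tubes go in the right part; the start key on the left part is covered by the open hood. Fixed end wall at y -206 to -200 mm, 103 mm above deck; catch on the front apron at y -213 to -131 mm, up to 30 mm above deck
- hood (a joint): clear hood, m along the incubator's y: 0 shut, -0.003 hard stop, 0.2 fully open; part open over the pile at the start. 114 (x) by 200 (y) mm, top 99 mm above deck, right end open. Slides with 2 N; over the last 20 mm catch and seal resist, up to about 15 N. Push it home, to the hard stop, so that the catch drops; let go earlier, the seal pushes it back a few mm
- hood_handle (a point): middle of the handle on top of the hood: an aluminium bar 12 mm thick and 90 mm long between two posts, lying along the incubator's x axis, its middle 30 mm above the hood's top; moves with the hood (shut: incubator frame x 12, y -95, z 184 mm)
- catch (a joint): spring catch (steel hook, red thumb tab) that drops behind the pin on the hood's front, rad: 0 is down; lifted to about 0.15 as the pin passes under it, falls back to 0 with a click when the hood is home
- start_key (a joint): green start key, m: 0 is up, 0.004 fully pressed; springs back; about 5 N
- start_top (a point): centre of the top of the green start key, round, 24 mm wide, 6 mm above the deck; it is pressed straight down
- dish_spot (a point): point on the axis of the dish well at deck height. A pile of dishes of earlier batches (amber agar, 55 mm wide, firmly held, not listed) stands here; its top lies somewhere between 10 and 35 mm above the deck and has to be found by touch or sight
- socket_1 (a point): centre of the mouth of the front tube socket, at deck height: a square hole 16.4 mm wide and 43 mm deep; sockets are 38 mm apart along the incubator's x axis
- socket_2 (a point): mouth of the middle tube socket, like socket_1
- socket_3 (a point): mouth of the back tube socket, like socket_1
- dish_1: closed culture dish with red agar under a clear lid, a disc 55 mm wide and 15 mm high, 35 g, lying lid up on the bench at the right; origin at the centre of its underside, z axis up through the lid (may be absent)
- dish_2: closed culture dish with red agar under a clear lid, a disc 55 mm wide and 15 mm high, 35 g, lying lid up on the bench at the right; origin at the centre of its underside, z axis up through the lid (may be absent)
- dish_3: closed culture dish with red agar under a clear lid, a disc 55 mm wide and 15 mm high, 35 g, lying lid up on the bench at the right; origin at the centre of its underside, z axis up through the lid (may be absent)
- white_1: sample tube, 96 mm tall, upright in the bench rack at the start; round barrel 13 mm wide, white screw cap 16.6 mm wide over the top 19 mm, 11 g; origin at the centre of its round bottom end, z axis towards the cap (may be absent)
- white_2: sample tube, 96 mm tall, upright in the bench rack at the start; round barrel 13 mm wide, white screw cap 16.6 mm wide over the top 19 mm, 11 g; origin at the centre of its round bottom end, z axis towards the cap (may be absent)
- white_3: sample tube, 96 mm tall, upright in the bench rack at the start; round barrel 13 mm wide, white screw cap 16.6 mm wide over the top 19 mm, 11 g; origin at the centre of its round bottom end, z axis towards the cap (may be absent)
- purple_1: sample tube, 96 mm tall, upright in the bench rack at the start; round barrel 13 mm wide, purple screw cap 16.6 mm wide over the top 19 mm, 11 g; origin at the centre of its round bottom end, z axis towards the cap
- purple_2: sample tube, 96 mm tall, upright in the bench rack at the start; round barrel 13 mm wide, purple screw cap 16.6 mm wide over the top 19 mm, 11 g; origin at the centre of its round bottom end, z axis towards the cap
- bench_rack: blue plastic tube rack, loose on the bench at the left, 180 mm (its x) by 52 mm by 50 mm high, 0.4 kg, five square holes 15.5 mm wide and 40 mm deep, 34 mm apart along its x axis; tubes stand in it with their bottoms 10 mm above the bench; origin at the centre of its underside
- jar: specimen jar with yellow lid, 62 mm wide, 69 mm high, standing among the dishes; not to be disturbed; origin at the centre of its underside
- timer: small white lab timer, 64 by 68 mm, 26 mm high, at the far left; not to be disturbed; origin at the centre of its underside
- reagent: small clear reagent bottle with blue cap, 52 mm wide, 89 mm high, at the far right; not to be disturbed; origin at the centre of its underside

How it is judged (in metres and radians):
On the way, in this order (a step that is already met when the one before it is completed fails the run):
1. all the dishes and white-capped tubes are in place and the hood is latched shut over them (horizontal distance between each of dish_1, dish_2, dish_3 and dish_spot below 0.009 m and angle between each of dish_1, dish_2, dish_3's own z axis and vertical below 0.1 rad and z of dish_1 in the frame of incubator between 0.055 and 0.13 m and z of dish_2 in the frame of incubator between 0.055 and 0.13 m and z of dish_3 in the frame of incubator between 0.055 and 0.13 m and x of white_1 in the frame of incubator between -0.034 and 0.058 m and y of white_1 in the frame of incubator between -0.151 and -0.133 m and z of each of white_1, white_2, white_3 in the frame of incubator below 0.02 m and angle between each of white_1, white_2, white_3's own z axis and vertical below 0.25 rad and x of white_2 in the frame of incubator between -0.034 and 0.058 m and y of white_2 in the frame of incubator between -0.151 and -0.133 m and x of white_3 in the frame of incubator between -0.034 and 0.058 m and y of white_3 in the frame of incubator between -0.151 and -0.133 m and value of joint hood below 0.003 m and value of joint catch below 0.05 rad), for 0.3 s.
2. the start key is pressed while the hood is latched (value of joint start_key above 0.0025 m and value of joint hood below 0.003 m and value of joint catch below 0.05 rad), for 0.05 s.
At the end, for the whole second after the job is handed in: red dishes lid up and level on the pile, within 9 mm of its axis; white-capped tubes cap up in sockets (bottom within 8 mm of the floor, tilt under 0.25 rad); purple-capped tubes in the rack; hood shut (below 3 mm) with its catch down (below 0.05 rad); all at rest (all of step 1 and x of purple_1 in the frame of bench_rack between -0.08 and 0.08 m and y of purple_1 in the frame of bench_rack between -0.01 and 0.01 m and z of each of purple_1, purple_2 in the frame of bench_rack below 0.022 m and x of purple_2 in the frame of bench_rack between -0.08 and 0.08 m and y of purple_2 in the frame of bench_rack between -0.01 and 0.01 m and linear speed of each of dish_1, dish_2, dish_3, white_1, white_2, white_3 below 0.03 m/s); the robot touches nothing.
It fails at once if the start key is pressed while the hood is not shut (value of joint start_key above 0.0025 m and value of joint hood above 0.008 m).
It fails at once if a dish is dropped or slammed onto the pile (it moves faster than 0.45 m/s within 30 mm of the pile's axis and less than 160 mm above the bench) ((horizontal distance between dish_1 and dish_spot below 0.03 m and height (world z) of dish_1 below 0.16 m and linear speed of dish_1 above 0.45 m/s) or (horizontal distance between dish_2 and dish_spot below 0.03 m and height (world z) of dish_2 below 0.16 m and linear speed of dish_2 above 0.45 m/s) or (horizontal distance between dish_3 and dish_spot below 0.03 m and height (world z) of dish_3 below 0.16 m and linear speed of dish_3 above 0.45 m/s)).
It fails at once if a bystander (jar, timer or reagent bottle) is pushed more than 3 cm or knocked over (distance of any of jar, timer, reagent from where it was at the start of the episode above 0.03 m or angle between any of jar, timer, reagent's own z axis and vertical above 0.4 rad).
Of dish_1, dish_2, dish_3 only 2 to 3 are there at a start; the rules pass over those that are not, and their reading is None.
Of white_1, white_2, white_3 only 2 to 3 are there at a start; the rules pass over those that are not, and their reading is None.
At some moment in a run one of bench_rack may be knocked a few centimetres aside while the robot is not near it.
It also fails if it takes over 210 s, if anything falls off the work surface, if the arm or the gripper's body presses on something with over 40 N, if the wrist force passes 120 N, or if a joint passes its speed limit or range.

ROBOT

A 6-joint arm with a two-finger parallel gripper is mounted at the origin on a cart in front of the work surface, level with it; the furniture and walls round the work are solid. World frame = base frame: x ahead of the robot, y to its left, z up, the work surface at z = 0. Lengths are in mm, angles in rad, forces in N, time in s.
With the tool pointing down it reaches from about 275 to 1000 mm from the base axis. Payload 8.4 kg.
Tool frame: the origin (TCP) lies at the centre of the arm's flange, where the gripper is bolted on; the fingertips stand r.tip_extent ahead of it and the grasp point (between the pads) lies 155 mm ahead of it (r.tip_extent is the distance from the TCP to the fingertips, in mm); z points along the fingers, y is the direction in which the jaws open and shut (so a half turn about z gives the same grasp; the last joint's range is limited). The gripper opens to 85 mm and grips with 20 to 120 N. Pads are 22 mm wide; open, the fingers measure 114 mm over their backs; the gripper's body (76 mm by 85 mm) begins 54 mm behind the grasp point. The pads swing forward as they close: fully open they stand 13 mm farther back than shut.
Start: joints at [1.302, 0.353, 1.633, -0, 1.155, -0.002], TCP at [164.777, 602.891, 404.681] pointing down, gripper open.
Joint ranges: [-2.63, 2.63], [-0.92, 2.1], [0.06, 2.66], [-1.3, 4.44], [0, 2.69], [-3.02, 3.02]. Speed limits (rad/s): [2.22, 2.22, 2.79, 3.14, 3.14, 3.14].

INTERFACE

Orientations are given as [roll, pitch, yaw] about the fixed x, y, z axes, in that order (R = Rz(yaw) Ry(pitch) Rx(roll)).
In Python, from rig import sense, grab_frame, job, r gives the robot as it stands. The module is installed in compiled form; this text tells all that it offers.
- The arm moves only by the shell command python3 -m creep 'ROWS' [FORCE]. ROWS is JSON, a list of rows, each a list of 7 numbers: the turn, a rotation vector about the tool's x, y, z in rad, then the shift along the tool's x, y, z in mm, then the closure, from 0 (fully open) to 1 (shut). In form: [[wx, wy, wz, dx, dy, dz, fingers], ...]. A call has 1 to 10 rows; each row shifts and turns the pose as measured when the row begins, along the tool's axes as they then stand; what a row does not reach is not made up. A row lasts 1/12 s, in which the tool goes at most 41.7 mm and 7.16 degrees, less where a joint would pass 70% of its speed; a pose out of reach is approached as far as the arm can. A call with a gripper value outside its range is refused whole. The fingers move at their own pace and stop on an object; FORCE is the grip in N (left out, the last holds). Time passes only in rows, so rows that do not move let the fingers close. It gives the time, the measured TCP pose, the force and the opening at its end, in the units of the state.
- sense(): the state, without advancing time (a new reading comes with each control period).
- grab_frame(name): name is "side" or "top"; returns a dict with "color" (400x640x3 uint8, red, green, blue), "mtx" (3x3 intrinsics, pixels), "T" (4x4, takes a point from camera to world coordinates). Camera axes: x right, y down, z forward; pixel columns grow to the right and rows downward; lengths in mm; the calibration is good to about 2 mm. A picture is of the moment at which its call begins. There is no depth.
- job.sign_off(): hands the job in, once; it reports no verdict.
The state is a dict: "clock": time; "qpos": joint angles; "qvel": joint speeds; "joint_efforts": joint torques, N m; "eef_pos": TCP position; "tcp_rot": TCP orientation; "contact_force": force on the tool from outside, world axes, zero at the start; "wrist_torque": the same for the moment, N m; "opening": opening from 0.0 (shut) to 1.0 (fully open).
Only numpy, scipy, OpenCV 4.12 (cv2) and the standard library are available. Lean on these libraries where they do the work, as an engineer would, in place of code of your own. Each camera call takes 0.05 s, during which the arm holds its last target.

## Working session

There is one attempt and no reset: what is moved stays moved. The work goes in short steps, Python scripts to look and compute and a shell command to move; the robot and the scene stay as the last step left them, time stands still between calls to the robot, and variables do not carry over. Pictures are saved under pics/ and viewed, and the job is handed in when it is done.

```bash
mkdir -p pics; ls; cat > h.py <<'E'
import numpy as np, cv2
from rig import sense, grab_frame, job, r
def snap(cam,name,crop=None,scale=1):
    f=grab_frame(cam); im=cv2.cvtColor(f["color"],cv2.COLOR_RGB2BGR)
    np.savez('last_%s.npz'%cam,c=f["color"],K=f["mtx"],T=f["T"])
    if crop: x0,y0,x1,y1=crop; im=im[y0:y1,x0:x1]
    if scale!=1: im=cv2.resize(im,None,fx=scale,fy=scale,interpolation=cv2.INTER_CUBIC)
    cv2.imwrite('pics/'+name,im); return f
def ld(cam):
    d=np.load('last_%s.npz'%cam); return d['c'],d['K'],d['T']
def ray(K,T,u,v):
    d=T[:3,:3]@np.linalg.solve(K,[u,v,1.]); return T[:3,3],d/np.linalg.norm(d)
def at(cam,u,v,z):
    c,K,T=ld(cam); o,d=ray(K,T,u,v); return o+d*(z-o[2])/d[2]
def proj(cam,p):
    c,K,T=ld(cam); q=np.linalg.inv(T)@np.r_[p,1]; q=K@q[:3]; return q[:2]/q[2]
E
python3 - <<'E'
from h import *
np.set_printoptions(precision=3,suppress=True)
for c in("side","top"):
    f=snap(c,c+'0.png'); print(f["mtx"],f["T"])
print(sense(), r.tip_extent)
E
```

```text
pics
[[454.587   0.    321.16 ]
 [  0.    454.587 199.731]
 [  0.      0.      1.   ]] [[    1.       -0.024     0.014   500.367]
 [   -0.026    -0.663     0.748 -1200.435]
 [   -0.009    -0.748    -0.664  1172.325]
 [    0.        0.        0.        1.   ]]
[[389.103   0.    322.437]
 [  0.    389.103 204.866]
 [  0.      0.      1.   ]] [[   0.024   -0.996    0.084  365.339]
 [  -1.      -0.025   -0.005   -4.354]
 [   0.007   -0.084   -0.996 1635.824]
 [   0.       0.       0.       1.   ]]
{'clock': 0.1, 'qpos': array([ 1.302,  0.354,  1.634, -0.   ,  1.155, -0.002]), 'qvel': array([-0.   , -0.001, -0.001, -0.   ,  0.001, -0.   ]), 'joint_efforts': array([ -0.001, -60.636, -34.282,  -0.   ,   0.004,   0.   ]), 'eef_pos': array([164.739, 602.678, 404.008]), 'tcp_rot': array([-3.14 ,  0.   ,  2.875]), 'contact_force': array([-0.378, -0.588,  0.31 ]), 'wrist_torque': array([0.   , 0.027, 0.037]), 'opening': 0.9997699002962493} 173.4
```

View pics/top0.png

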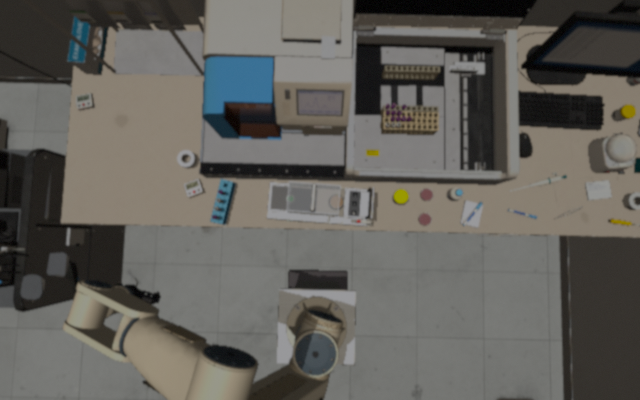

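View pics/side0.png

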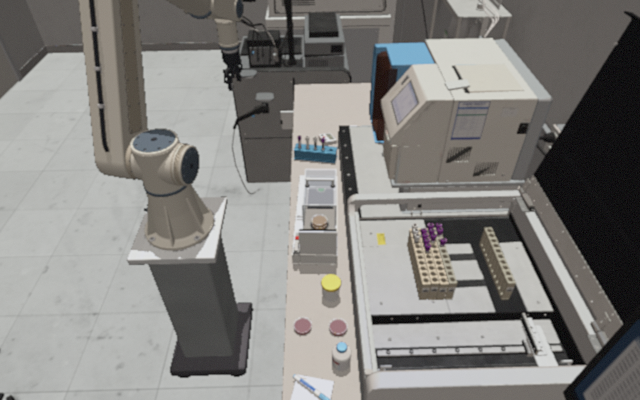

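```bash
python3 - <<'E'
from h import *
f=snap("top",'t1.png',(180,165,480,235),2.6)
f=snap("side",'s1.png',(280,120,370,260),4.2)
f=snap("side",'s2.png',(280,240,370,380),4.2)
E
```

```text
(no output)
```

View pics/t1.png

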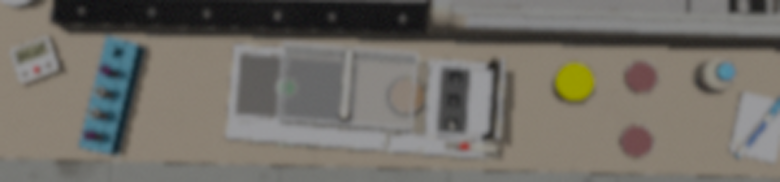

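View pics/s1.png

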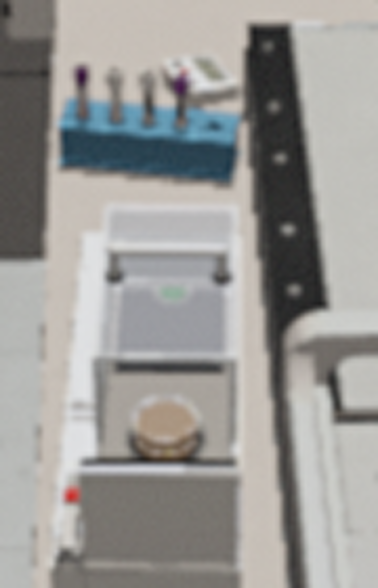

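View pics/s2.png

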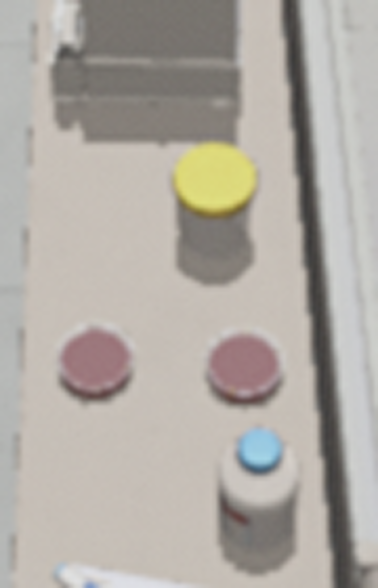

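```bash
python3 - <<'E'
from h import *
f=snap("top",'t2.png',(262,175,382,227),6.5)
f=snap("side",'s3.png',(288,165,348,265),6)
E
```

```text
(no output)
```

View pics/t2.png

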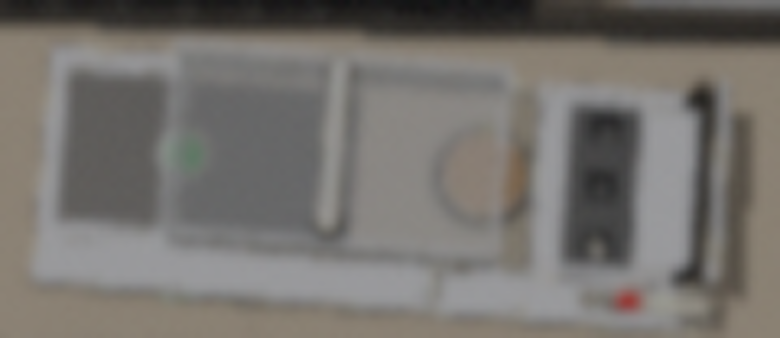

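View pics/s3.png

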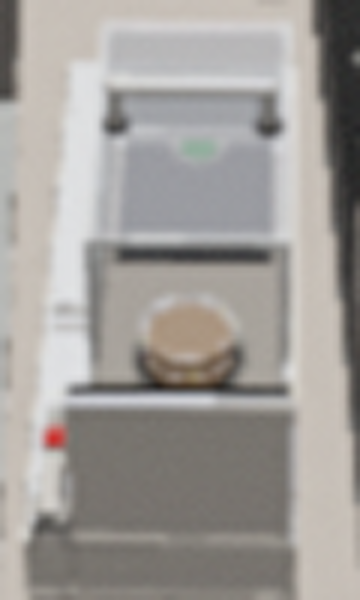

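```bash
cat > fit.py <<'E'
from h import *
from scipy.optimize import least_squares
T=lambda u,v:(u/6.5+262-.5+.5/6.5*1,v/6.5+175-.5)
S=lambda u,v:(u/6+288-.5,v/6+165-.5)
obs=[("top",T(55,48),(75,210,55)),("top",T(35,285),(-75,210,55)),("top",T(340,62),(57,'h',190)),("top",T(325,230),(-33,'h',190)),
("top",T(605,125),(50,-142,50)),("top",T(602,182),(12,-142,50)),("top",T(728,80),(75,-210,55)),("top",T(720,325),(-75,-210,55)),
("side",S(72,62),(-75,210,55)),("side",S(30,535),(-75,-210,55)),("side",S(108,84),(-33,'h',190)),("side",S(280,88),(57,'h',190))]
def w(p,q):
    x,y,z=q; y=p[3]-95 if y=='h' else y
    c,s=np.cos(p[2]),np.sin(p[2]); return np.array([p[0]+c*x-s*y,p[1]+s*x+c*y,z])
def res(p):
    return np.concatenate([np.subtract(proj(c,w(p,q)),o) for c,o,q in obs])
if __name__=="__main__":
    s=least_squares(res,[370,0,-.07,130],loss='soft_l1',x_scale=[10,10,.02,10])
    print(s.x.round(4)); print(res(s.x).reshape(-1,2).round(2))
    p=s.x
    np.save('inc.npy',p)
    for cam,crop,sc,nm in(("top",(262,175,382,227),6.5,'o1.png'),("side",(288,165,348,265),6,'o2.png')):
        c,_,_=ld(cam); x0,y0,x1,y1=crop
        im=cv2.resize(c[y0:y1,x0:x1,::-1],None,fx=sc,fy=sc,interpolation=cv2.INTER_CUBIC).copy()
        def L(a,b,col=(0,255,0)):
            A=(proj(cam,w(p,a))+.5-[x0,y0])*sc;B=(proj(cam,w(p,b))+.5-[x0,y0])*sc
            cv2.line(im,tuple(A.astype(int).tolist()),tuple(B.astype(int).tolist()),col,1)
        for z in(0,55):
            P=[(75,210,z),(-75,210,z),(-75,-210,z),(75,-210,z)]
            for i in range(4): L(P[i],P[(i+1)%4])
        L((-45,'h',190),(57,'h',190),(255,0,0))
        L((-45,-203,158),(69,-203,158),(255,0,255))
        h=p[3]
        P=[(69,h,154),(-45,h,154),(-45,h-200,154),(69,h-200,154)]
        for i in range(4): L(P[i],P[(i+1)%4],(0,0,255))
        for x in(-26,12,50):
            P=[(x+8,-150,55),(x-8,-150,55),(x-8,-134,55),(x+8,-134,55)]
            for i in range(4): L(P[i],P[(i+1)%4],(0,255,255))
        cv2.imwrite('pics/'+nm,im)
E
python3 fit.py
```

```text
[ 5.054531e+02 -2.034400e+00 -3.720000e-02  1.197832e+02]
[[-0.21 -0.25]
 [ 0.19 -0.16]
 [ 0.38  0.25]
 [ 1.16 -1.68]
 [ 0.55 -0.59]
 [ 0.5  -0.15]
 [-1.37  1.16]
 [-2.    0.05]
 [-0.9  -0.  ]
 [-0.12  1.38]
 [ 1.06 -0.94]
 [-1.5  -1.59]]
```

View pics/o1.png

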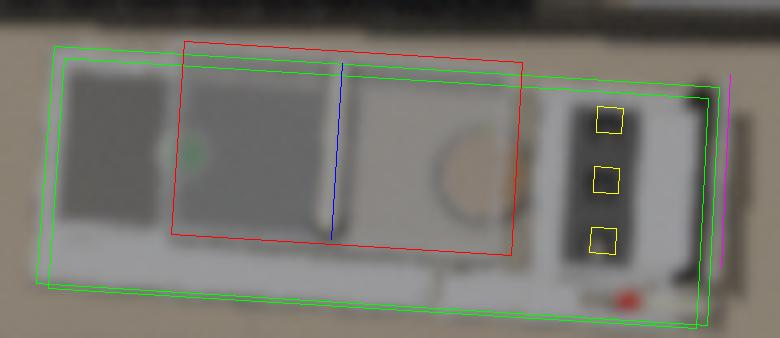

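View pics/o2.png

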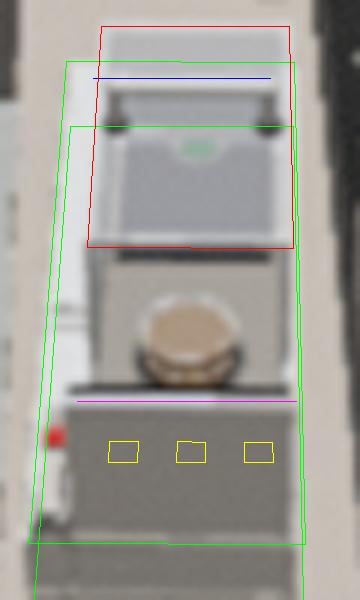

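```bash
python3 - <<'E'
s=open('fit.py').read()
s=s.replace('("top",T(728,80),(75,-210,55)),("top",T(720,325),(-75,-210,55)),','("top",T(721,180),(12,-203,158)),("side",S(180,400),(12,-203,158)),("top",T(516,160),(12,"e",154)),("side",S(190,243),(12,"e",154)),')
s=s.replace("'h',190","'h',186").replace("y=p[3]-95 if y=='h' else y","y={'h':p[3]-95,'e':p[3]-200}.get(y,y)").replace("P=[(69,h","h=p[3];P=[(69,h")
open('fit.py','w').write(s)
E
python3 fit.py
```

```text
[ 5.046683e+02 -3.046000e-01 -4.550000e-02  1.196153e+02]
[[-0.45 -0.49]
 [-0.37 -0.42]
 [ 0.1   0.55]
 [ 0.69 -1.45]
 [ 0.21 -0.12]
 [ 0.09  0.32]
 [ 0.23 -0.77]
 [ 0.4  -0.15]
 [-0.33  0.16]
 [-0.33  0.52]
 [-0.64 -0.37]
 [-0.88  0.84]
 [ 0.92 -0.36]
 [-1.7  -0.88]]
```

View pics/o1.png

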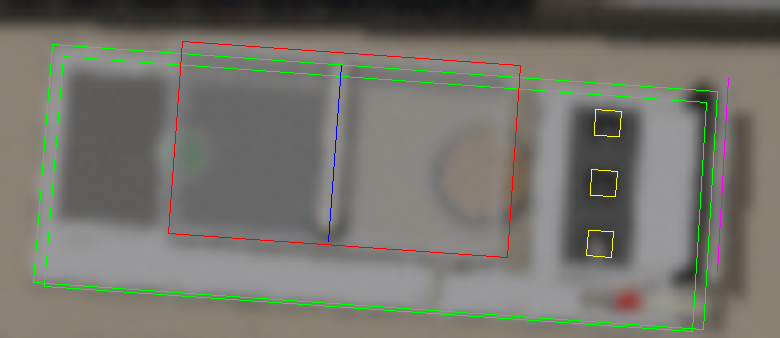

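View pics/o2.png

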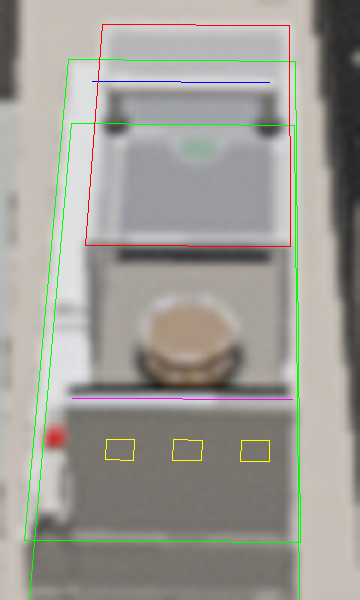

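```bash
cat > rf.py <<'E'
from fit import *
from scipy.ndimage import map_coordinates
p=np.load('inc.npy')
def edges(p):
    h=p[3]
    return [('top',(75,205,55),(-75,205+5,55)) if 0 else ('top',(70,210,55),(-70,210,55)),('top',(-75,200,55),(-75,-120,55)),('top',(75,200,55),(75,h+10,55)),('top',(75,-150,55),(75,-190,55)),
    ('side',(-70,210,55),(-50,210,55)),('side',(-75,205,55),(-75,-100,55)),('side',(75,h-210,55),(75,-190,55)),('side',(-75,-210,55),(70,-210,55))]
for it in range(6):
    P=[]
    for cam,a,b in edges(p):
        g=cv2.GaussianBlur(cv2.cvtColor(ld(cam)[0],cv2.COLOR_RGB2GRAY).astype(float),(0,0),.7)
        A,B=proj(cam,w(p,a)),proj(cam,w(p,b)); n=np.array([-(B-A)[1],(B-A)[0]]); n/=np.linalg.norm(n)
        t=np.arange(-2.5,2.51,.1); ds=[]
        for k in np.linspace(0,1,25):
            q=np.array(a)+k*(np.array(b)-np.array(a),)[0] if 0 else np.array(a,float)+k*(np.array(b,float)-np.array(a,float))
            c=proj(cam,w(p,q)); s=c[:,None]+n[:,None]*t
            v=map_coordinates(g,[s[1],s[0]],order=3); d=abs(np.gradient(v,t)); i=d.argmax()
            if 3<i<len(t)-4 and d[i]>8: P.append((cam,q,n,c+n*t[i])); ds.append(t[i])
        if it==5: print(cam,a,b,len(ds),np.round([np.mean(ds),np.std(ds)],2) if ds else '')
    def R(x):
        pp=np.r_[x,p[3]]; return [n@(proj(c,w(pp,q))-o) for c,q,n,o in P]
    s=least_squares(R,p[:3],loss='soft_l1',f_scale=.3,x_scale=[1,1,.01]); p=np.r_[s.x,p[3]]
    print(p.round(4))
np.save('inc2.npy',p)
E
python3 rf.py
```

```text
[ 5.042053e+02 -6.618000e-01 -6.570000e-02  1.196153e+02]
[ 5.042682e+02 -1.047000e-01 -6.600000e-02  1.196153e+02]
[ 5.042114e+02 -1.474000e-01 -6.610000e-02  1.196153e+02]
[ 5.042408e+02 -7.490000e-02 -6.580000e-02  1.196153e+02]
[ 5.041981e+02 -1.850000e-01 -6.610000e-02  1.196153e+02]
top (70, 210, 55) (-70, 210, 55) 3 [-0.13  0.25]
top (-75, 200, 55) (-75, -120, 55) 24 [-0.2   0.35]
top (75, 200, 55) (75, np.float64(129.6153296854528), 55) 0 
top (75, -150, 55) (75, -190, 55) 0 
side (-70, 210, 55) (-50, 210, 55) 13 [0.48 0.04]
side (-75, 205, 55) (-75, -100, 55) 24 [-0.23  0.34]
side (75, np.float64(-90.38467031454721), 55) (75, -190, 55) 25 [0.3 0.3]
side (-75, -210, 55) (70, -210, 55) 20 [-0.91  0.97]
[ 5.042329e+02 -9.810000e-02 -6.580000e-02  1.196153e+02]
```

```bash
cat > go.py <<'E'
from h import *
import sys
def plan(x,y,z,yaw=None,maxmm=40):
    s=sense(); p=np.array(s['eef_pos']); yw=s['tcp_rot'][2]
    d=np.array([x,y,z])-p
    dy=0 if yaw is None else (yaw-yw+np.pi)%(2*np.pi)-np.pi
    n=max(int(np.ceil(np.linalg.norm(d)/maxmm)),int(np.ceil(abs(dy)/.12)),1)
    rows=[]
    for k in range(n):
        a=yw+dy*k/n; st=d/n
        tx=np.array([np.cos(a),np.sin(a)]);ty=np.array([np.sin(a),-np.cos(a)])
        rows.append([0,0,round(-dy/n,3),round(float(st[:2]@tx),1),round(float(st[:2]@ty),1),round(float(-st[2]),1)])
    print(n,'rows from',p.round(1),round(yw,3)); 
    for q in rows: print(q)
if __name__=="__main__":
    plan(*map(float,sys.argv[1:]))
E
python3 - <<'E'
from fit import *
for f in('inc.npy','inc2.npy'):
    p=np.load(f)
    for q in((12,24.6,184),(12,105,184),(12,-142,55),(50,-142,55),(-75,150,40),(-75,-100,40)): print(q,w(p,q).round(1))
from h import at
# top t1: scale 2.6 off 180,165
t=lambda u,v,z: at('top',u/2.6+180-.5,v/2.6+165-.5,z).round(1)
s=lambda u,v,z: at('side',u/4.2+280-.5,v/4.2+240-.5,z).round(1)
s1=lambda u,v,z: at('side',u/4.2+280-.5,v/4.2+120-.5,z).round(1)
print('dishes',t(641,77,15),t(636,142,15),s(245,363,13),s(95,358,13))
print('jar',t(575,82,69),s(214,178,69)); print('pile',t(405,96,75),s1(166,420,75))
print('key',t(288,87,61),s1(173,293,61))
print('caps',[s1(*q,104) for q in((82,72),(116,76),(150,76),(183,76))],[t(*q,104) for q in((90,135),(97,117),(101,93),(107,70))])
E
python3 go.py 530 24 404 3.095
```

```text
(12, 24.6, 184) [517.8  23.7 184. ]
(12, 105, 184) [521.4 104.  184. ]
(12, -142, 55) [ 510.2 -142.7   55. ]
(50, -142, 55) [ 548.2 -144.4   55. ]
(-75, 150, 40) [436.6 153.   40. ]
(-75, -100, 40) [425.2 -96.8  40. ]
(12, 24.6, 184) [517.8  23.7 184. ]
(12, 105, 184) [523.1 103.9 184. ]
(12, -142, 55) [ 506.9 -142.6   55. ]
(50, -142, 55) [ 544.8 -145.1   55. ]
(-75, 150, 40) [439.3 154.5  40. ]
(-75, -100, 40) [422.8 -94.9  40. ]
dishes [ 557.5 -446.5   15. ] [ 452.3 -438.6   15. ] [ 558.7 -451.5   13. ] [ 454.2 -444.2   13. ]
jar [ 540.7 -328.7   69. ] [ 541.7 -333.6   69. ]
pile [511.6 -63.8  75. ] [513.  -66.4  75. ]
key [522.5 118.9  61. ] [523.2 112.2  61. ]
caps [array([439.9, 406.7, 104. ]), array([473.9, 398.2, 104. ]), array([507.8, 396.9, 104. ]), array([540.7, 395.6, 104. ])] [array([437.9, 412.5, 104. ]), array([465.4, 403.2, 104. ]), array([502. , 398.9, 104. ]), array([537.4, 391.4, 104. ])]
18 rows from [164.8 602.8 404.5] 2.875
[0, 0, np.float64(-0.012), -28.1, -25.7, 0.0]
[0, 0, np.float64(-0.012), -27.7, -26.0, 0.0]
[0, 0, np.float64(-0.012), -27.4, -26.3, 0.0]
[0, 0, np.float64(-0.012), -27.1, -26.7, 0.0]
[0, 0, np.float64(-0.012), -26.8, -27.0, 0.0]
[0, 0, np.float64(-0.012), -26.4, -27.3, 0.0]
[0, 0, np.float64(-0.012), -26.1, -27.7, 0.0]
[0, 0, np.float64(-0.012), -25.8, -28.0, 0.0]
[0, 0, np.float64(-0.012), -25.4, -28.3, 0.0]
[0, 0, np.float64(-0.012), -25.1, -28.6, 0.0]
[0, 0, np.float64(-0.012), -24.7, -28.9, 0.0]
[0, 0, np.float64(-0.012), -24.4, -29.2, 0.0]
[0, 0, np.float64(-0.012), -24.0, -29.5, 0.0]
[0, 0, np.float64(-0.012), -23.6, -29.8, 0.0]
[0, 0, np.float64(-0.012), -23.3, -30.1, 0.0]
[0, 0, np.float64(-0.012), -22.9, -30.4, 0.0]
[0, 0, np.float64(-0.012), -22.5, -30.6, 0.0]
[0, 0, np.float64(-0.012), -22.1, -30.9, 0.0]
```

```bash
python3 -m creep '[[0,0,-0.012,-27,-26,0,0],[0,0,-0.012,-27,-26,0,0],[0,0,-0.012,-27,-26,0,0],[0,0,-0.012,-27,-27,0,0],[0,0,-0.012,-26,-27,0,0],[0,0,-0.012,-26,-27,0,0],[0,0,-0.012,-26,-28,0,0],[0,0,-0.012,-25,-28,0,0],[0,0,-0.012,-25,-28,0,0]]' 40; python3 go.py 518 24 400 3.095
```

```text
clock: 1.1
eef_pos: [345.6, 308.8, 403.4]
tcp_rot: [3.137, 0.0, 2.998]
contact_force: [0.4, 0.9, -0.1]
opening: 0.996
9 rows from [345.6 308.8 403.4] 2.998
[0, 0, np.float64(-0.011), -23.5, -28.6, 0.4]
[0, 0, np.float64(-0.011), -23.2, -28.8, 0.4]
[0, 0, np.float64(-0.011), -22.9, -29.1, 0.4]
[0, 0, np.float64(-0.011), -22.6, -29.3, 0.4]
[0, 0, np.float64(-0.011), -22.2, -29.6, 0.4]
[0, 0, np.float64(-0.011), -21.9, -29.8, 0.4]
[0, 0, np.float64(-0.011), -21.6, -30.0, 0.4]
[0, 0, np.float64(-0.011), -21.3, -30.3, 0.4]
[0, 0, np.float64(-0.011), -20.9, -30.5, 0.4]
```

```bash
python3 -m creep '[[0,0,-0.011,-23.5,-28.6,0,0],[0,0,-0.011,-23,-29,0,0],[0,0,-0.011,-23,-29,0,0],[0,0,-0.011,-22.5,-29.3,0,0],[0,0,-0.011,-22,-29.6,0,0],[0,0,-0.011,-22,-30,0,0],[0,0,-0.011,-21.6,-30,0,0],[0,0,-0.011,-21.3,-30.3,0,0],[0,0,-0.011,-21,-30.5,0,0],[0,0,0,0,0,0,0.5]]' 40; python3 go.py 518 24 348 3.095
```

```text
clock: 1.93
eef_pos: [526.7, 3.0, 405.3]
tcp_rot: [3.136, 0.01, 3.1]
contact_force: [-0.5, -0.5, -0.4]
opening: 0.882
2 rows from [526.7   3.  405.3] 3.1
[0, 0, np.float64(0.002), 4.8, 10.3, 28.6]
[0, 0, np.float64(0.002), 4.8, 10.3, 28.6]
```

```bash
cat > go.py <<'E'
from h import *
import sys
from scipy.spatial.transform import Rotation as Ro
def plan(x,y,z,yaw=None,maxmm=40):
    s=sense(); p=np.array(s['eef_pos']); R=Ro.from_euler('xyz',s['tcp_rot']); yw=s['tcp_rot'][2]
    d=np.array([x,y,z])-p; G=Ro.from_euler('xyz',[np.pi,0,yw if yaw is None else yaw])
    rv=(R.inv()*G).as_rotvec()
    n=max(int(np.ceil(np.linalg.norm(d)/maxmm)),int(np.ceil(np.linalg.norm(rv)/.12)),1)
    print(n,'rows from',p.round(1),np.round(s['tcp_rot'],3),'F',np.round(s['contact_force'],1),'tot d',R.inv().apply(d).round(1))
    for k in range(n):
        Rk=R*Ro.from_rotvec(rv*k/n); print([float(v) for v in (rv/n).round(3)]+[float(v) for v in Rk.inv().apply(d/n).round(1)])
if __name__=="__main__":
    plan(*map(float,sys.argv[1:]))
E
python3 -m creep '[[0,0,0,0,0,0,0.5],[0,0,0,0,0,0,0.5]]' ; python3 go.py 518 24 345 3.095
```

```text
clock: 2.1
eef_pos: [527.2, 1.0, 405.0]
tcp_rot: [3.136, 0.009, 3.095]
contact_force: [-0.7, -0.9, 0.5]
opening: 0.601
2 rows from [527.2   1.  405. ] [3.136 0.009 3.095] F [-0.7 -0.9  0.5] tot d [10.8 22.2 60. ]
[0.003, 0.005, 0.0, 5.4, 11.1, 30.0]
[0.003, 0.005, 0.0, 5.3, 11.2, 30.0]
```

```bash
python3 -m creep '[[0.003,0.005,0,5,12,0,0.5],[0.003,0.005,0,5,11,0,0.5],[0,0,0,0,0,10,0.5],[0,0,0,0,0,20,0.5],[0,0,0,0,0,20,0.5],[0,0,0,0,0,10,0.5],[0,0,0,0,0,0,0.5],[0,0,0,0,0,0,0.5]]' ; python3 go.py 518 24 342 3.095
```

```text
clock: 2.77
eef_pos: [514.5, 31.9, 341.8]
tcp_rot: [3.142, -0.001, 3.105]
contact_force: [0.7, -1.1, 0.8]
opening: 0.499
1 rows from [514.5  31.9 341.8] [ 3.142e+00 -1.000e-03  3.105e+00] F [ 0.7 -1.1  0.8] tot d [-3.8 -7.7 -0.2]
[-0.0, -0.001, 0.01, -3.8, -7.7, -0.2]
```

```bash
python3 - <<'E'
from h import *
f=snap("side",'s4.png',(270,120,380,270),4)
E
```

```text
(no output)
```

View pics/s4.png

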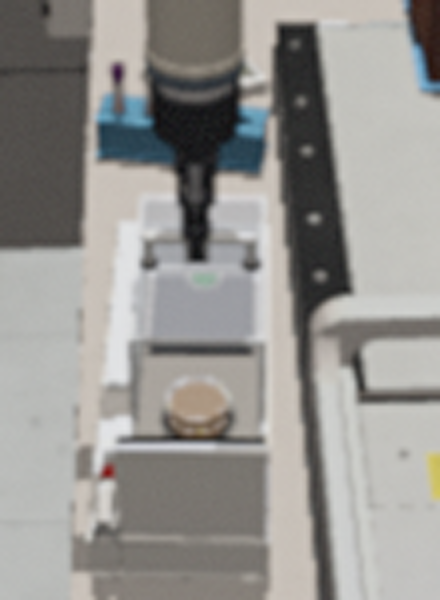

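```bash
python3 -m creep '[[0,0,0.01,-4,-7,0,0.5],[0,0,0,0,0,0,0.6],[0,0,0,0,0,0,1],[0,0,0,0,0,0,1],[0,0,0,0,0,0,1],[0,0,0,0,0,0,1],[0,0,0,0,0,0,1]]' 40 ; python3 go.py 518 24 342 3.095
```

```text
clock: 3.4
eef_pos: [519.6, 23.7, 344.6]
tcp_rot: [3.14, 0.004, 3.093]
contact_force: [1.2, 0.2, -3.1]
opening: 0.12
1 rows from [519.6  23.7 344.6] [3.14  0.004 3.093] F [ 1.2  0.2 -3.1] tot d [1.7 0.2 2.6]
[0.001, 0.004, -0.002, 1.7, 0.2, 2.6]
```

```bash
python3 -m creep '[[0,0,0,0,8,0,1],[0,0,0,0,12,0,1],[0,0,0,0,14,0,1],[0,0,0,0,14,0,1],[0,0,0,0,12,0,1],[0,0,0,0,6,0,1],[0,0,0,0,0,0,1],[0,0,0,0,0,0,1]]' ; python3 go.py 518 104 342 3.095
```

```text
clock: 4.07
eef_pos: [523.2, 95.6, 344.6]
tcp_rot: [-3.139, 0.005, 3.094]
contact_force: [0.9, -2.0, -2.2]
opening: 0.117
1 rows from [523.2  95.6 344.6] [-3.139  0.005  3.094] F [ 0.9 -2.  -2.2] tot d [5.6 8.1 2.6]
[-0.002, 0.005, -0.001, 5.6, 8.1, 2.6]
```

```bash
python3 -m creep '[[0,0,0,0,5,0,1],[0,0,0,0,3,0,1],[0,0,0,0,3,0,1],[0,0,0,0,2,0,1],[0,0,0,0,0,0,1]]' ; python3 go.py 518 104 342 3.095
```

```text
clock: 4.48
eef_pos: [523.8, 105.9, 344.6]
tcp_rot: [-3.131, 0.005, 3.094]
contact_force: [1.3, 2.8, -3.6]
opening: 0.122
1 rows from [523.8 105.9 344.6] [-3.131  0.005  3.094] F [ 1.3  2.8 -3.6] tot d [ 5.7 -2.2  2.6]
[-0.011, 0.005, -0.001, 5.7, -2.2, 2.6]
```

```bash
python3 -m creep '[[-0.011,0,0,0,3,0,1],[0,0,0,0,3,0,1],[0,0,0,0,0,0,1],[0,0,0,0,0,0,1]]' ; python3 go.py 518 104 342 3.095;  python3 -m creep '[[0,0,0,0,2,0,1],[0,0,0,0,2,0,1],[0,0,0,0,0,0,1]]' ; python3 go.py 518 104 342 3.095
```

```text
clock: 4.82
eef_pos: [523.9, 105.9, 344.7]
tcp_rot: [-3.128, 0.004, 3.096]
contact_force: [0.6, 0.9, -3.0]
opening: 0.124
1 rows from [523.9 105.9 344.7] [-3.128  0.004  3.096] F [ 0.6  0.9 -3. ] tot d [ 5.9 -2.1  2.7]
[-0.013, 0.004, 0.001, 5.9, -2.1, 2.7]
clock: 5.07
eef_pos: [524.1, 107.5, 344.6]
tcp_rot: [-3.122, 0.003, 3.096]
contact_force: [0.3, 2.7, -2.6]
opening: 0.119
1 rows from [524.1 107.5 344.6] [-3.122e+00  3.000e-03  3.096e+00] F [ 0.3  2.7 -2.6] tot d [ 5.9 -3.7  2.7]
[-0.02, 0.003, 0.001, 5.9, -3.7, 2.7]
```

```bash
python3 -m creep '[[-0.02,0,0,0,-3,0,0.5],[0,0,0,0,0,0,0.5],[0,0,0,0,0,-15,0.5],[0,0,0,0,0,-35,0.5],[0,0,0,10,5,-10,1],[0,0,0,40,8,0,1],[0,0,0,40,8,0,1],[0,0,0,20,8,0,1],[0,0,0,0,0,0,1],[0,0,0,0,0,0,1]]' ; python3 go.py 404 150 210 3.095
```

```text
clock: 5.9
eef_pos: [410.4, 142.0, 408.5]
tcp_rot: [3.126, 0.005, 3.095]
contact_force: [0.6, -0.5, 0.5]
opening: -0.004
5 rows from [410.4 142.  408.5] [3.126 0.005 3.095] F [ 0.6 -0.5  0.5] tot d [  7.8   4.7 198.6]
[0.003, 0.001, -0.0, 1.6, 0.9, 39.7]
[0.003, 0.001, -0.0, 1.5, 1.1, 39.7]
[0.003, 0.001, -0.0, 1.5, 1.2, 39.7]
[0.003, 0.001, -0.0, 1.4, 1.3, 39.7]
[0.003, 0.001, -0.0, 1.4, 1.4, 39.7]
```

```bash
python3 - <<'E'
from h import *
f=snap("side",'s5.png',(270,120,380,270),4)
f=snap("top",'t5.png',(200,165,390,235),4)
E
```

```text
(no output)
```

View pics/s5.png

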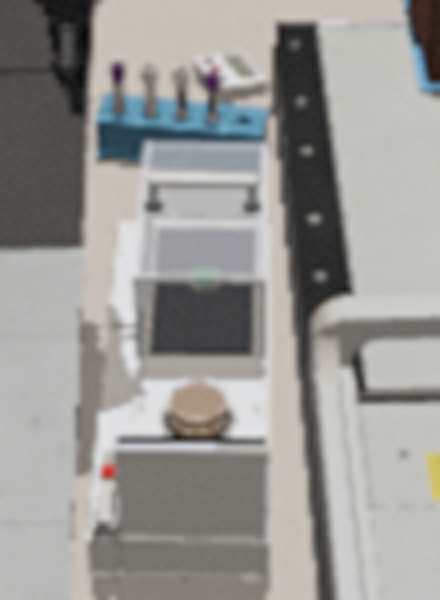

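View pics/t5.png

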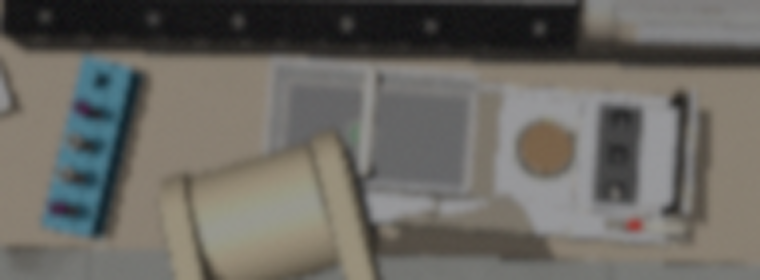

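```bash
python3 -m creep '[[0.003,0.001,0,2,1,40,1],[0.003,0.001,0,2,1,40,1],[0.003,0.001,0,2,1,40,1],[0.003,0.001,0,1,1,40,1],[0.003,0.001,0,1,1,35,1],[0,0,0,0,0,0,1],[0,0,0,0,0,0,1]]' ; python3 go.py 430 150 205 3.095; python3 -c "
from h import *
print(at('top',545/4+199.5,148/4+164.5,80),at('side',197/4+269.5,398/4+119.5,80))
print(at('top',545/4+199.5,148/4+164.5,70),at('side',197/4+269.5,398/4+119.5,70))"
```

```text
clock: 6.58
eef_pos: [415.2, 149.7, 208.7]
tcp_rot: [3.137, 0.012, 3.09]
contact_force: [0.8, 0.3, 0.1]
opening: -0.002
1 rows from [415.2 149.7 208.7] [3.137 0.012 3.09 ] F [0.8 0.3 0.1] tot d [-14.7   1.    3.9]
[0.005, 0.012, -0.005, -14.7, 1.0, 3.9]
[510.91489276 -65.55167267  80.        ] [512.08138839 -69.0065373   80.        ]
[511.85057719 -65.94502117  70.        ] [512.18863493 -58.64855602  70.        ]
```

```bash
python3 -m creep '[[0.005,0.012,-0.005,-3,0,0,1],[0,0,0,-2,0,0,1],[0,0,0,0,0,0,1]]'; python3 -m creep '[[0,0,0,-2,0,0,1],[0,0,0,0,0,0,1]]';python3 -m creep '[[0,0,0,-2,0,0,1],[0,0,0,0,0,0,1]]'; python3 -m creep '[[0,0,0,-2,0,0,1],[0,0,0,0,0,0,1]]'
```

```text
clock: 6.83
eef_pos: [423.3, 149.6, 212.3]
tcp_rot: [3.141, 0.003, 3.094]
contact_force: [-0.2, 0.2, 0.0]
opening: 0.003
clock: 7.0
eef_pos: [424.6, 149.2, 214.6]
tcp_rot: [3.14, 0.001, 3.093]
contact_force: [-1.1, 0.8, -1.0]
opening: -0.002
clock: 7.17
eef_pos: [425.0, 148.9, 216.0]
tcp_rot: [3.14, -0.002, 3.092]
contact_force: [-0.1, 0.6, 0.0]
opening: 0.001
clock: 7.33
eef_pos: [425.5, 148.6, 217.0]
tcp_rot: [3.14, -0.005, 3.092]
contact_force: [0.3, 0.5, 0.9]
opening: -0.003
```

```bash
python3 -m creep '[[0,-0.005,0,-2,0,4,1]]'; python3 -m creep '[[0,0,0,-3,0,0,1]]'; python3 -m creep '[[0,0,0,4,0,0,1],[0,0,0,0,0,0,1],[0,0,0,0,0,0,1]]'; python3 -m creep '[[0,0,0,0,0,0,1]]'
```

```text
clock: 7.42
eef_pos: [425.6, 148.3, 213.7]
tcp_rot: [3.142, -0.004, 3.091]
contact_force: [-22.1, 2.3, 17.4]
opening: -0.003
clock: 7.5
eef_pos: [426.4, 147.9, 213.4]
tcp_rot: [-3.141, -0.01, 3.09]
contact_force: [-11.0, 5.9, -6.1]
opening: -0.001
clock: 7.75
eef_pos: [423.4, 148.4, 215.2]
tcp_rot: [3.141, -0.005, 3.091]
contact_force: [0.7, 0.8, 1.0]
opening: -0.001
clock: 7.83
eef_pos: [424.1, 148.6, 215.9]
tcp_rot: [3.14, -0.002, 3.091]
contact_force: [-0.7, -0.5, 0.2]
opening: -0.004
```

```bash
python3 -m creep '[[0,-0.004,0,25,-15,0,1],[0,0,0,10,-35,0,1],[0,0,0,0,-40,0,1],[0,0,0,0,-40,0,1],[0,0,0,0,-40,0,1],[0,0,0,0,-35,0,1],[0,0,0,0,-15,0,1],[0,0,0,0,0,0,1],[0,0,0,0,0,0,1]]'; python3 go.py 403 -95 209 3.095
```

```text
clock: 8.58
eef_pos: [384.8, -77.3, 219.7]
tcp_rot: [3.139, 0.028, 3.096]
contact_force: [-0.5, -0.8, 0.2]
opening: 0.002
1 rows from [384.8 -77.3 219.7] [3.139 0.028 3.096] F [-0.5 -0.8  0.2] tot d [-18.6 -16.9  11.2]
[0.003, 0.028, 0.001, -18.6, -16.9, 11.2]
```

```bash
python3 -m creep '[[0.003,0.028,0,-18,-17,12,1],[0,0,0,0,0,0,1]]'; python3 go.py 403 -95 210 3.095; python3 -m creep '[[0,0,0,-3,0,0,1],[0,0,0,-3,0,0,1]]';python3 -m creep '[[0,0,0,-2,0,0,1]]'; python3 -m creep '[[0,0,0,-2,0,0,1]]'; python3 -m creep '[[0,0,0,-2,0,0,1]]'
```

```text
clock: 8.75
eef_pos: [403.7, -94.9, 208.7]
tcp_rot: [-3.141, 0.002, 3.096]
contact_force: [1.0, -0.4, 0.4]
opening: -0.002
1 rows from [403.7 -94.9 208.7] [-3.141e+00  2.000e-03  3.096e+00] F [ 1.  -0.4  0.4] tot d [ 0.7 -0.1 -1.3]
[-0.001, 0.002, 0.001, 0.7, -0.1, -1.3]
clock: 8.92
eef_pos: [410.3, -93.9, 208.5]
tcp_rot: [-3.141, 0.002, 3.097]
contact_force: [0.1, -0.6, -0.4]
opening: -0.003
clock: 9.0
eef_pos: [412.0, -93.2, 208.5]
tcp_rot: [-3.141, 0.0, 3.098]
contact_force: [-8.2, -4.1, 3.8]
opening: -0.003
clock: 9.08
eef_pos: [412.7, -92.4, 208.3]
tcp_rot: [-3.141, -0.004, 3.099]
contact_force: [-9.4, -6.7, 4.9]
opening: -0.003
clock: 9.17
eef_pos: [413.4, -91.6, 208.1]
tcp_rot: [-3.141, -0.008, 3.101]
contact_force: [-6.4, -3.2, 2.0]
opening: 0.0
```

```bash
cat > dish.py <<'E'
from h import *
def find():
    for cam in("top","side"):
        f=snap(cam,'x_%s.png'%cam); c=f["color"].astype(int); R,G,B=c[...,0],c[...,1],c[...,2]
        m=((R-G>25)&(R-B>15)&(abs(G-B)<45)&(G<130)).astype(np.uint8)
        n,l,st,ce=cv2.connectedComponentsWithStats(m)
        for i in range(1,n):
            if st[i,4]>30:
                P=at(cam,*ce[i],8)
                if P[0]<640 and P[0]>380 and abs(P[1])<800: print(cam,st[i].tolist(),ce[i].round(1),P.round(1))
find()
E
python3 dish.py
```

```text
top [421, 190, 11, 10, 86] [426.3 194.4] [ 557.2 -449.3    8. ]
top [420, 214, 10, 11, 87] [424.4 218.9] [ 453.5 -441.8    8. ]
side [295, 319, 15, 15, 154] [302.3 325.5] [ 454.4 -443.5    8. ]
side [331, 321, 15, 14, 146] [337.6 326.6] [ 558.1 -450.6    8. ]
```

```bash
python3 - <<'E'
from h import *
s=lambda u,v,z: at('side',u/4.2+280-.5,v/4.2+240-.5,z).round(1)
t=lambda u,v,z: at('top',u/2.6+180-.5,v/2.6+165-.5,z).round(1)
print('reag',s(260,446,89),t(726,72,89),s(258,575,0)); print('jar',s(214,178,69),t(575,82,69))
print('wall', s(300,360,0),t(640,47,0),t(640,36,0),t(640,20,0)); print('bench front',t(640,165,0))
f=snap("top",'t6.png',(370,160,470,235),8)
E
```

```text
reag [ 561.1 -560.6   89. ] [ 559.8 -557.6   89. ] [ 559.4 -599.7    0. ]
jar [ 541.7 -333.6   69. ] [ 540.7 -328.7   69. ]
wall [ 598.3 -441.9    0. ] [ 608.6 -448.8    0. ] [ 626.7 -448.8    0. ] [ 653.2 -448.7    0. ]
bench front [ 416.  -449.2    0. ]
```

View pics/t6.png

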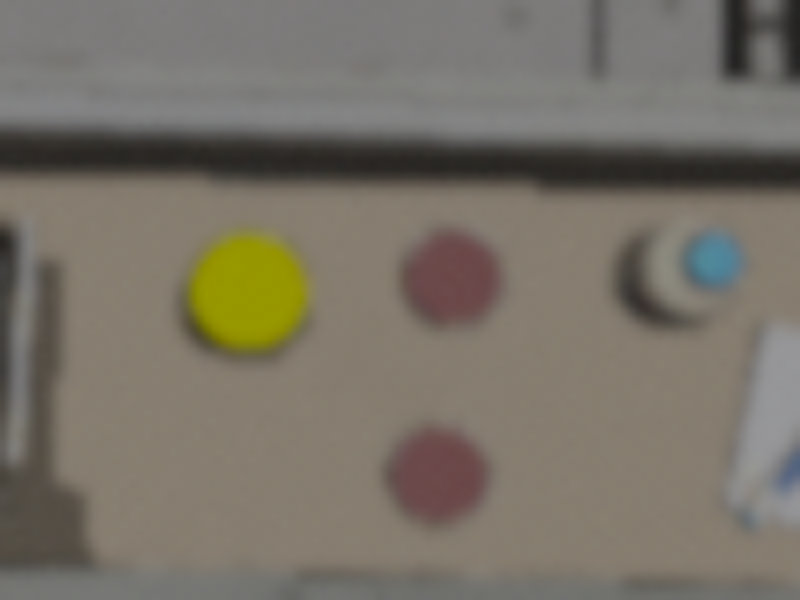

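```bash
python3 -m creep '[[0,0,0,20,-5,-10,1],[0,0,0,5,-40,-20,0.5],[0,0,0,0,-40,-20,0],[0,0,0,0,-40,-5,0],[0,0,0,0,-40,0,0],[0,0,0,0,-40,0,0],[0,0,0,-15,-40,0,0],[0,0,0,-20,-35,0,0],[0,0,0,-10,-20,0,0],[0,0,0,0,0,0,0]]'; python3 go.py 454 -443 215 3.095
```

```text
clock: 10.15
eef_pos: [424.0, -392.3, 267.4]
tcp_rot: [-3.137, -0.004, 3.117]
contact_force: [0.3, 0.2, -0.9]
opening: 1.003
2 rows from [ 424.  -392.3  267.4] [-3.137 -0.004  3.117] F [ 0.3  0.2 -0.9] tot d [-31.5 -49.7  52.5]
[-0.002, -0.002, 0.011, -15.7, -24.8, 26.3]
[-0.002, -0.002, 0.011, -16.0, -24.7, 26.2]
```

```bash
python3 -m creep '[[-0.002,-0.002,0.011,-16,-25,10,0],[-0.002,-0.002,0.011,-15,-23,15,0],[0,0,0,0,0,15,0],[0,0,0,0,0,12,0],[0,0,0,0,0,0,0],[0,0,0,0,0,0,0]]'; python3 go.py 454 -443 190 3.095
```

```text
clock: 10.65
eef_pos: [456.5, -437.9, 214.2]
tcp_rot: [3.141, 0.0, 3.098]
contact_force: [-0.4, 1.1, 1.6]
opening: 0.997
1 rows from [ 456.5 -437.9  214.2] [3.141 0.    3.098] F [-0.4  1.1  1.6] tot d [ 2.3 -5.2 24.2]
[0.001, 0.0, 0.003, 2.3, -5.2, 24.2]
```

Check from the side before lowering.

```bash
python3 -m creep '[[0,0,0,2,-5,12,0],[0,0,0,0,0,12,0],[0,0,0,0,0,0,0],[0,0,0,0,0,0,0]]'; python3 go.py 454 -443 170 3.095; python3 - <<'E'
from h import *
f=snap("side",'s7.png',(260,240,380,390),4)
E
```

```text
clock: 10.98
eef_pos: [454.0, -440.7, 189.7]
tcp_rot: [3.141, 0.0, 3.1]
contact_force: [-0.9, -0.0, -0.4]
opening: 1.0
1 rows from [ 454.  -440.7  189.7] [3.141 0.    3.1  ] F [-0.9 -0.  -0.4] tot d [-0.1 -2.4 19.7]
[0.001, 0.0, 0.005, -0.1, -2.4, 19.7]
```

View pics/s7.png

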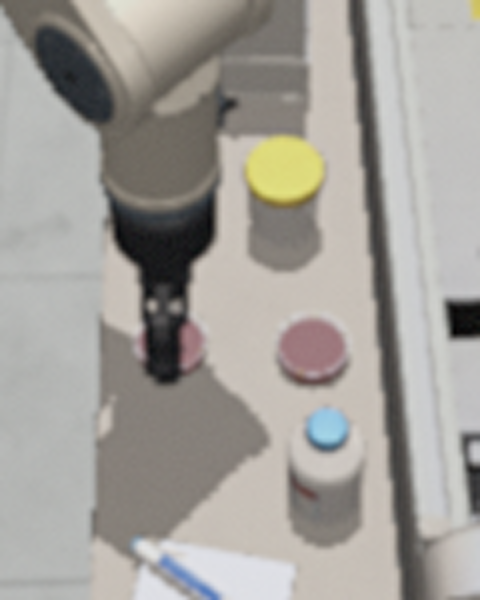

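```bash
python3 - <<'E'
from h import *
for z in(20,30,40): print(at('side',163.5/4+259.5,370/4+239.5,z))
print(at('side',171/4+259.5,345/4+239.5,10))
E
python3 -m creep '[[0,0,0,0,-2,10,0],[0,0,0,0,0,5,0],[0,0,0,0,0,0,0],[0,0,0,0,0,0,0]]'; python3 go.py 454 -443 170 3.095
```

```text
[ 449.5779184  -472.68037574   20.        ]
[ 450.0186677  -478.99590727   30.        ]
[ 450.45941699 -485.3114388    40.        ]
[ 454.47247765 -445.69106589   10.        ]
clock: 11.37
eef_pos: [453.9, -443.0, 173.9]
tcp_rot: [3.141, 0.001, 3.1]
contact_force: [-0.8, -0.1, 0.9]
opening: 1.003
1 rows from [ 453.9 -443.   173.9] [3.141e+00 1.000e-03 3.100e+00] F [-0.8 -0.1  0.9] tot d [-0.1 -0.   3.9]
[0.0, 0.001, 0.005, -0.1, -0.0, 3.9]
```

```bash
python3 -m creep '[[0,0,0,-1,0,2,0],[0,0,0,0,0,1,0.2],[0,0,0,0,0,0,0.5],[0,0,0,0,0,0,0.5],[0,0,0,0,0,0,0.5],[0,0,0,0,0,0,0.5]]' 30; python3 go.py 454 -443 170 3.095
```

```text
clock: 11.87
eef_pos: [455.3, -443.3, 171.5]
tcp_rot: [-3.141, 0.002, 3.1]
contact_force: [-0.5, -0.2, -0.8]
opening: 0.629
1 rows from [ 455.3 -443.3  171.5] [-3.141e+00  2.000e-03  3.100e+00] F [-0.5 -0.2 -0.8] tot d [1.3 0.3 1.5]
[-0.0, 0.002, 0.005, 1.3, 0.3, 1.5]
```

```bash
python3 -m creep '[[0,0,0,0,0,-10,0.5],[0,0,0,0,0,-30,0.5],[0,0,0,0,0,-40,0.5],[0,0,0,0,0,-40,0.5],[0,0,0,0,0,-35,0.5],[0,0,0,0,0,-25,0.5],[0,0,0,0,0,0,0.5],[0,0,0,0,0,0,0.5]]'; python3 go.py 511.6 -65.5 372 3.089; python3 - <<'E'
from h import *
f=snap("side",'s8.png',(260,150,380,390),2.5)
E
```

```text
clock: 12.53
eef_pos: [454.2, -442.3, 363.2]
tcp_rot: [3.141, 0.0, 3.1]
contact_force: [0.3, -0.1, -1.2]
opening: 0.627
10 rows from [ 454.2 -442.3  363.2] [3.141 0.    3.1  ] F [ 0.3 -0.1 -1.2] tot d [-41.6 378.9  -8.5]
[0.0, 0.0, 0.001, -4.2, 37.9, -0.9]
[0.0, 0.0, 0.001, -4.1, 37.9, -0.9]
[0.0, 0.0, 0.001, -4.1, 37.9, -0.9]
[0.0, 0.0, 0.001, -4.0, 37.9, -0.9]
[0.0, 0.0, 0.001, -4.0, 37.9, -0.9]
[0.0, 0.0, 0.001, -4.0, 37.9, -0.9]
[0.0, 0.0, 0.001, -3.9, 37.9, -0.9]
[0.0, 0.0, 0.001, -3.9, 37.9, -0.9]
[0.0, 0.0, 0.001, -3.8, 37.9, -0.9]
[0.0, 0.0, 0.001, -3.8, 37.9, -0.9]
```

View pics/s8.png

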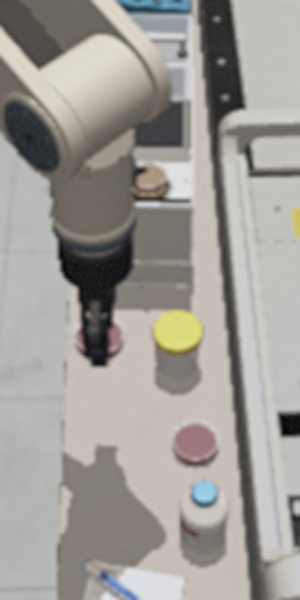

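```bash
python3 -m creep '[[0,0,0,-2,15,-4,0.5],[0,0,0,-4,30,-5,0.5],[0,0,0,-4,36,0,0.5],[0,0,0,-4,38,0,0.5],[0,0,0,-4,38,0,0.5],[0,0,0,-4,38,0,0.5],[0,0,0,-4,36,0,0.5],[0,0,0,-4,30,0,0.5],[0,0,0,-2,15,0,0.5],[0,0,0,0,0,0,0.5]]'; python3 go.py 511.6 -65.5 372 3.089
```

```text
clock: 13.42
eef_pos: [493.6, -150.3, 361.5]
tcp_rot: [3.131, -0.018, 3.094]
contact_force: [0.3, -1.0, -0.7]
opening: 0.631
3 rows from [ 493.6 -150.3  361.5] [ 3.131 -0.018  3.094] F [ 0.3 -1.  -0.7] tot d [-13.8  85.7  -9.9]
[0.003, -0.006, 0.002, -4.6, 28.6, -3.3]
[0.003, -0.006, 0.002, -4.6, 28.6, -3.4]
[0.003, -0.006, 0.002, -4.5, 28.6, -3.4]
```

```bash
python3 -m creep '[[0.003,-0.006,0,-5,25,-4,0.5],[0.003,-0.006,0,-5,30,-4,0.5],[0.003,-0.006,0,-4,20,0,0.5],[0,0,0,0,5,0,0.5],[0,0,0,0,0,0,0.5],[0,0,0,0,0,0,0.5]]'; python3 go.py 511.6 -65.5 300 3.089
```

```text
clock: 13.92
eef_pos: [508.7, -67.1, 364.4]
tcp_rot: [3.14, -0.011, 3.097]
contact_force: [-0.7, 0.3, -0.2]
opening: 0.628
2 rows from [508.7 -67.1 364.4] [ 3.14  -0.011  3.097] F [-0.7  0.3 -0.2] tot d [-3.6  1.7 64.4]
[0.001, -0.006, 0.004, -1.8, 0.8, 32.2]
[0.001, -0.006, 0.004, -1.6, 0.9, 32.2]
```

```bash
python3 -m creep '[[0.001,-0.006,0.004,-2,1,15,0.5],[0.001,-0.006,0.004,-1,1,25,0.5],[0,0,0,0,0,25,0.5],[0,0,0,0,0,15,0.5],[0,0,0,0,0,5,0.5],[0,0,0,0,0,0,0.5],[0,0,0,0,0,0,0.5]]'; python3 go.py 511.6 -65.5 265 3.089
```

```text
clock: 14.5
eef_pos: [509.9, -73.0, 275.6]
tcp_rot: [-3.139, -0.001, 3.083]
contact_force: [0.6, 0.8, -0.4]
opening: 0.63
1 rows from [509.9 -73.  275.6] [-3.139e+00 -1.000e-03  3.083e+00] F [ 0.6  0.8 -0.4] tot d [-1.2  7.6 10.5]
[-0.003, -0.001, -0.006, -1.2, 7.6, 10.5]
```

```bash
python3 -m creep '[[-0.003,-0.001,-0.006,-1,4,3,0.5],[0,0,0,-1,4,3,0.5],[0,0,0,0,0,3,0.5],[0,0,0,0,0,0,0.5]]'; python3 go.py 511.6 -65.5 265 3.089;  python3 -m creep '[[0,0,0,0,0,3,0.5],[0,0,0,0,0,3,0.5]]';  python3 -m creep '[[0,0,0,0,0,2,0.5]]'; python3 -m creep '[[0,0,0,0,0,2,0.5]]'
```

```text
clock: 14.83
eef_pos: [513.6, -65.6, 268.6]
tcp_rot: [3.141, 0.004, 3.089]
contact_force: [-0.3, 0.6, -1.2]
opening: 0.631
1 rows from [513.6 -65.6 268.6] [3.141 0.004 3.089] F [-0.3  0.6 -1.2] tot d [ 2.1 -0.   3.6]
[0.0, 0.004, -0.0, 2.1, -0.0, 3.6]
clock: 15.0
eef_pos: [514.3, -65.3, 263.4]
tcp_rot: [3.141, 0.006, 3.089]
contact_force: [-0.7, -0.1, -0.4]
opening: 0.628
clock: 15.08
eef_pos: [514.3, -65.2, 261.2]
tcp_rot: [3.141, 0.007, 3.09]
contact_force: [0.9, -0.2, -0.9]
opening: 0.634
clock: 15.17
eef_pos: [514.4, -65.2, 259.1]
tcp_rot: [3.141, 0.007, 3.09]
contact_force: [-0.1, 0.1, -0.4]
opening: 0.625
```

```bash
python3 -m creep '[[0,0.007,0,3,0,1,0.5],[0,0,0,0,0,0,0.5]]'; python3 go.py 511.6 -65.5 255 3.089; python3 - <<'E'
from h import *
f=snap("side",'s9.png',(280,160,360,240),7)
E
```

```text
clock: 15.33
eef_pos: [510.9, -64.9, 257.4]
tcp_rot: [3.141, -0.002, 3.09]
contact_force: [-0.5, -0.7, -0.5]
opening: 0.629
1 rows from [510.9 -64.9 257.4] [ 3.141e+00 -2.000e-03  3.090e+00] F [-0.5 -0.7 -0.5] tot d [-0.7 -0.5  2.4]
[0.0, -0.002, 0.001, -0.7, -0.5, 2.4]
```

View pics/s9.png

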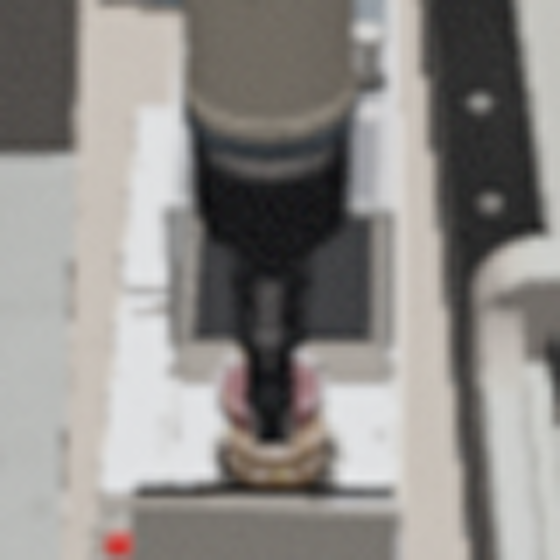

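```bash
for i in 1; do python3 -m creep '[[0,0,0,-2,0,2,0.5],[0,0,0,0,0,2,0.5]]'; done; python3 -m creep '[[0,0,0,0,0,2,0.5]]'; python3 -m creep '[[0,0,0,0,0,2,0.5]]';  python3 -m creep '[[0,0,0,0,0,2,0.5]]'
```

```text
clock: 15.55
eef_pos: [513.5, -65.2, 253.7]
tcp_rot: [3.142, -0.0, 3.09]
contact_force: [-0.9, 0.5, -0.2]
opening: 0.627
clock: 15.63
eef_pos: [513.7, -65.2, 251.6]
tcp_rot: [3.142, 0.0, 3.09]
contact_force: [-0.8, -0.4, -0.6]
opening: 0.631
clock: 15.72
eef_pos: [513.9, -65.2, 250.9]
tcp_rot: [3.142, -0.0, 3.09]
contact_force: [-15.4, 1.6, 55.2]
opening: 0.632
clock: 15.8
eef_pos: [514.0, -65.2, 250.9]
tcp_rot: [3.141, -0.001, 3.09]
contact_force: [-14.8, 2.3, 44.6]
opening: 0.633
```

```bash
python3 -m creep '[[0,0,0,1.5,0,-0.5,0.5],[0,0,0,0,0,0,0.35],[0,0,0,0,0,0,0.25],[0,0,0,0,0,0,0.2],[0,0,0,0,0,0,0.2],[0,0,0,0,0,-15,0.2],[0,0,0,0,0,-35,0.2],[0,0,0,0,0,-40,0.2],[0,0,0,0,-20,-20,0],[0,0,0,0,-20,0,0]]'; python3 go.py 511.6 -65.5 255 3.089; python3 - <<'E'
from h import *
f=snap("side",'s10.png',(280,160,360,240),7)
E
```

```text
clock: 16.63
eef_pos: [510.3, -103.7, 363.2]
tcp_rot: [3.14, -0.007, 3.093]
contact_force: [1.1, -0.3, 0.1]
opening: 1.004
3 rows from [ 510.3 -103.7  363.2] [ 3.14  -0.007  3.093] F [ 1.1 -0.3  0.1] tot d [ -0.2  38.1 108.2]
[0.0, -0.002, 0.001, -0.1, 12.7, 36.1]
[0.0, -0.002, 0.001, 0.0, 12.7, 36.1]
[0.0, -0.002, 0.001, 0.1, 12.7, 36.1]
```

View pics/s10.png

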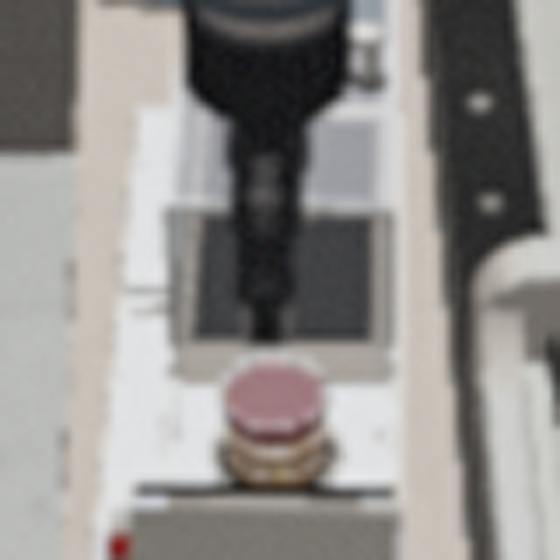

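```bash
python3 -m creep '[[0,-0.007,0,-4,-30,0,0],[0,0,0,-4,-36,0,0],[0,0,0,-5,-38,0,0],[0,0,0,-5,-38,0,0],[0,0,0,-5,-38,0,0],[0,0,0,-5,-38,0,0],[0,0,0,-5,-38,0,0],[0,0,0,-5,-34,0,0],[0,0,0,-2,-15,0,0],[0,0,0,0,0,0,0]]'; python3 go.py 557.5 -450 300 3.095
```

```text
clock: 17.52
eef_pos: [534.2, -426.9, 355.2]
tcp_rot: [3.139, -0.003, 3.092]
contact_force: [0.1, 0.6, 0.6]
opening: 1.002
2 rows from [ 534.2 -426.9  355.2] [ 3.139e+00 -3.000e-03  3.092e+00] F [0.1 0.6 0.6] tot d [-24.6 -22.1  55. ]
[0.001, -0.002, -0.001, -12.3, -11.0, 27.5]
[0.001, -0.002, -0.001, -12.2, -11.0, 27.6]
```

```bash
python3 dish.py
```

```text
top [330, 197, 12, 10, 91] [335.5 201.5] [517.8 -67.2   8. ]
side [330, 321, 16, 14, 150] [337.4 326.5] [ 557.6 -450.3    8. ]
```

```bash
python3 -m creep '[[0,0,0,-12,-11,10,0],[0,0,0,-12,-11,25,0],[0,0,0,0,0,35,0],[0,0,0,0,0,40,0],[0,0,0,0,0,25,0],[0,0,0,0,0,10,0],[0,0,0,0,0,0,0],[0,0,0,0,0,0,0]]'; python3 go.py 557.5 -450 190 3.095;python3 -c "
from h import *
print(at('top',335.5,201.5,88))"
```

```text
clock: 18.28
eef_pos: [559.8, -434.9, 206.4]
tcp_rot: [3.134, -0.004, 3.1]
contact_force: [0.7, 0.2, 0.3]
opening: 1.005
1 rows from [ 559.8 -434.9  206.4] [ 3.134 -0.004  3.1  ] F [0.7 0.2 0.3] tot d [  1.6 -15.3  16.3]
[0.008, -0.004, 0.005, 1.6, -15.3, 16.3]
[510.14153125 -64.23806346  88.        ]
```

```bash
python3 -m creep '[[0.008,-0.004,0.005,1,-15,8,0],[0,0,0,0,0,12,0],[0,0,0,0,0,0,0],[0,0,0,0,0,0,0]]'; python3 go.py 557.8 -450 170.5 3.095
```

```text
clock: 18.62
eef_pos: [560.2, -450.6, 191.2]
tcp_rot: [-3.137, 0.006, 3.097]
contact_force: [0.1, -0.3, -0.2]
opening: 0.999
1 rows from [ 560.2 -450.6  191.2] [-3.137  0.006  3.097] F [ 0.1 -0.3 -0.2] tot d [ 2.6  0.6 20.7]
[-0.005, 0.006, 0.002, 2.6, 0.6, 20.7]
```

```bash
python3 -m creep '[[-0.005,0.006,0.002,2.5,0.5,8,0],[0,0,0,0,0,8,0],[0,0,0,0,0,3,0],[0,0,0,0,0,0,0],[0,0,0,0,0,0,0]]'; python3 go.py 557.8 -450 170.5 3.095
```

```text
clock: 19.03
eef_pos: [557.9, -450.4, 172.5]
tcp_rot: [-3.141, 0.002, 3.094]
contact_force: [0.4, 0.3, 0.1]
opening: 1.002
1 rows from [ 557.9 -450.4  172.5] [-3.141e+00  2.000e-03  3.094e+00] F [0.4 0.3 0.1] tot d [0.1 0.4 2. ]
[-0.001, 0.002, -0.001, 0.1, 0.4, 2.0]
```

```bash
python3 -m creep '[[0,0,0,0,0,1,0.2],[0,0,0,0,0,0,0.5],[0,0,0,0,0,0,0.5],[0,0,0,0,0,0,0.5],[0,0,0,0,0,0,0.5]]' 30; python3 -m creep '[[0,0,0,0,0,-10,0.5],[0,0,0,0,0,-30,0.5],[0,0,0,0,0,-40,0.5],[0,0,0,0,0,-40,0.5],[0,0,0,0,0,-35,0.5],[0,0,0,0,0,-25,0.5],[0,0,0,0,0,0,0.5],[0,0,0,0,0,0,0.5]]';python3 go.py 512.5 -65.5 372 3.089
```

```text
clock: 19.45
eef_pos: [558.2, -450.5, 172.2]
tcp_rot: [-3.14, 0.002, 3.094]
contact_force: [-0.3, 1.0, -0.9]
opening: 0.632
clock: 20.12
eef_pos: [557.0, -449.4, 363.4]
tcp_rot: [3.141, 0.0, 3.094]
contact_force: [0.3, 1.1, 0.4]
opening: 0.63
10 rows from [ 557.  -449.4  363.4] [3.141 0.    3.094] F [0.3 1.1 0.4] tot d [ 62.7 381.4  -8.5]
[0.0, 0.0, 0.001, 6.3, 38.1, -0.8]
[0.0, 0.0, 0.001, 6.3, 38.1, -0.8]
[0.0, 0.0, 0.001, 6.3, 38.1, -0.8]
[0.0, 0.0, 0.001, 6.3, 38.1, -0.9]
[0.0, 0.0, 0.001, 6.3, 38.1, -0.9]
[0.0, 0.0, 0.001, 6.4, 38.1, -0.9]
[0.0, 0.0, 0.001, 6.4, 38.1, -0.9]
[0.0, 0.0, 0.001, 6.4, 38.1, -0.9]
[0.0, 0.0, 0.001, 6.4, 38.1, -0.9]
[0.0, 0.0, 0.001, 6.4, 38.1, -0.9]
```

```bash
python3 -m creep '[[0,0,0,3,15,-4,0.5],[0,0,0,6,30,-5,0.5],[0,0,0,6,36,-2,0.5],[0,0,0,6,38,-2,0.5],[0,0,0,6,38,-2,0.5],[0,0,0,6,38,-2,0.5],[0,0,0,6,36,-2,0.5],[0,0,0,6,30,0,0.5],[0,0,0,4,25,0,0.5],[0,0,0,2,10,0,0.5]]'; python3 go.py 512.5 -65.5 372 3.089
```

```text
clock: 20.95
eef_pos: [510.6, -134.8, 374.0]
tcp_rot: [3.135, -0.015, 3.088]
contact_force: [0.9, 0.2, -0.3]
opening: 0.626
2 rows from [ 510.6 -134.8  374. ] [ 3.135 -0.015  3.088] F [ 0.9  0.2 -0.3] tot d [ 1.8 69.3  2.4]
[0.003, -0.007, -0.0, 0.9, 34.6, 1.2]
[0.003, -0.007, -0.0, 0.9, 34.6, 1.1]
```

```bash
python3 -m creep '[[0.003,-0.007,0,1,25,0,0.5],[0.003,-0.007,0,1,25,0,0.5],[0,0,0,0,14,5,0.5],[0,0,0,0,3,20,0.5],[0,0,0,0,0,25,0.5],[0,0,0,0,0,20,0.5],[0,0,0,0,0,5,0.5],[0,0,0,0,0,0,0.5],[0,0,0,0,0,0,0.5]]'; python3 go.py 512.5 -65.5 275 3.089
```

```text
clock: 21.7
eef_pos: [505.9, -59.7, 292.1]
tcp_rot: [3.14, -0.011, 3.094]
contact_force: [0.5, -0.0, -1.0]
opening: 0.638
1 rows from [505.9 -59.7 292.1] [ 3.14  -0.011  3.094] F [ 0.5 -0.  -1. ] tot d [-7.  -5.5 17. ]
[0.001, -0.011, 0.005, -7.0, -5.5, 17.0]
```

```bash
python3 -m creep '[[0.001,-0.011,0.005,-4,-3,4,0.5],[0,0,0,-3,-3,5,0.5],[0,0,0,0,0,4,0.5],[0,0,0,0,0,0,0.5],[0,0,0,0,0,0,0.5]]'; python3 go.py 512.5 -65.5 275 3.089; python3 - <<'E'
from h import *
f=snap("side",'s11.png',(280,160,360,240),7)
E
```

```text
clock: 22.12
eef_pos: [514.7, -67.9, 280.8]
tcp_rot: [-3.141, 0.006, 3.087]
contact_force: [-0.0, 0.1, -0.1]
opening: 0.632
1 rows from [514.7 -67.9 280.8] [-3.141  0.006  3.087] F [-0.   0.1 -0.1] tot d [2.3 2.3 5.8]
[-0.001, 0.006, -0.002, 2.3, 2.3, 5.8]
```

View pics/s11.png

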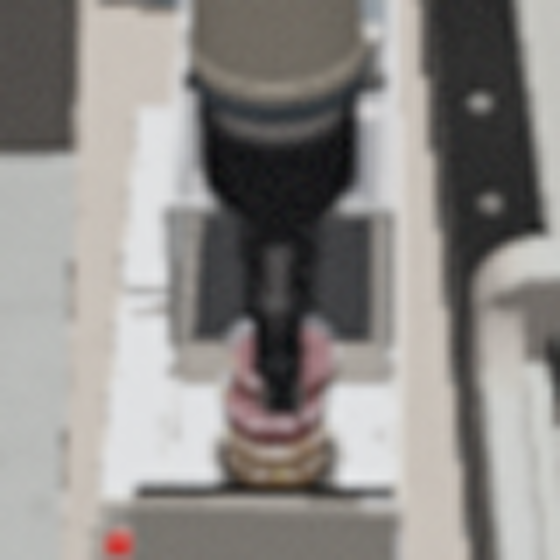

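```bash
python3 -m creep '[[0,0.006,0,2.5,2.5,3,0.5],[0,0,0,0,0,3,0.5],[0,0,0,0,0,2,0.5],[0,0,0,0,0,0,0.5]]'; python3 go.py 512.5 -65.5 275 3.089; python3 -m creep '[[0,0,0,0,0,2,0.5]]';python3 -m creep '[[0,0,0,0,0,1.5,0.5]]'; python3 -m creep '[[0,0,0,0,0,1.5,0.5]]'
```

```text
clock: 22.5
eef_pos: [512.0, -64.8, 272.7]
tcp_rot: [-3.141, 0.001, 3.087]
contact_force: [0.4, 0.5, -0.4]
opening: 0.628
1 rows from [512.  -64.8 272.7] [-3.141e+00  1.000e-03  3.087e+00] F [ 0.4  0.5 -0.4] tot d [-0.5 -0.6 -2.3]
[-0.001, 0.001, -0.002, -0.5, -0.6, -2.3]
clock: 22.58
eef_pos: [512.1, -64.8, 270.8]
tcp_rot: [-3.141, 0.001, 3.087]
contact_force: [-0.4, 0.6, -0.9]
opening: 0.628
clock: 22.67
eef_pos: [512.0, -64.7, 269.1]
tcp_rot: [-3.141, 0.001, 3.087]
contact_force: [1.0, 0.1, -0.2]
opening: 0.626
clock: 22.75
eef_pos: [512.1, -64.7, 267.5]
tcp_rot: [-3.141, 0.001, 3.087]
contact_force: [0.9, 0.3, -0.2]
opening: 0.631
```

```bash
python3 -m creep '[[0,0,0,0,0,1,0.5]]';python3 -m creep '[[0,0,0,0,0,1,0.5]]'; python3 -m creep '[[0,0,0,0,0,1,0.5]]'
```

```text
clock: 22.83
eef_pos: [512.1, -64.7, 266.7]
tcp_rot: [-3.141, 0.001, 3.088]
contact_force: [-7.0, 0.7, 23.5]
opening: 0.631
clock: 22.92
eef_pos: [512.1, -64.7, 266.7]
tcp_rot: [-3.141, 0.0, 3.088]
contact_force: [-8.1, 0.7, 25.3]
opening: 0.624
clock: 23.0
eef_pos: [512.1, -64.7, 266.7]
tcp_rot: [-3.141, 0.0, 3.088]
contact_force: [-5.2, 0.9, 15.9]
opening: 0.624
```

Seated at z 266.7 (266.6 expected). Release and rise.

```bash
python3 -m creep '[[0,0,0,0,0,0,0.35],[0,0,0,0,0,0,0.25],[0,0,0,0,0,0,0.2],[0,0,0,0,0,0,0.2],[0,0,0,0,0,-15,0.2],[0,0,0,0,0,-35,0.2],[0,0,0,0,0,-40,0.2],[0,0,0,20,0,-30,0.3],[0,0,0,40,0,0,0.5],[0,0,0,40,0,0,0.5]]'; python3 - <<'E'
from h import *
f=snap("side",'s12.png',(280,120,360,240),5)
f=snap("top",'t12.png',(200,165,390,235),4)
E
```

```text
clock: 23.83
eef_pos: [415.7, -59.6, 390.8]
tcp_rot: [-3.141, 0.002, 3.088]
contact_force: [-1.2, 1.0, 0.3]
opening: 0.502
```

View pics/s12.png

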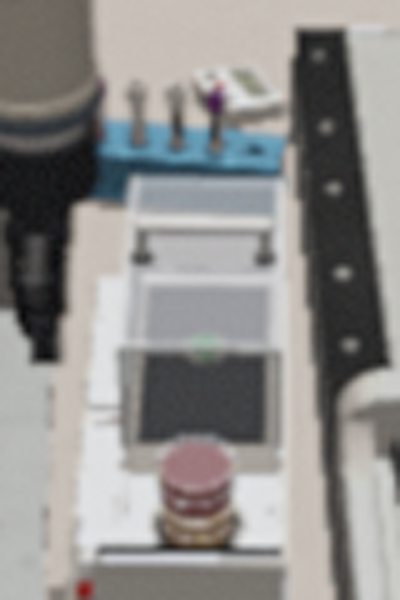

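View pics/t12.png

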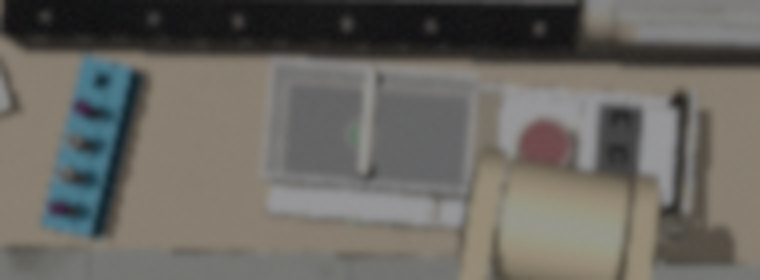

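```bash
python3 -m creep '[[0,0,0,5,35,0,0.5],[0,0,0,0,40,0,0.5],[0,0,0,0,40,0,0.5],[0,0,0,0,40,0,0.5],[0,0,0,0,20,0,0.5],[0,0,0,0,0,0,0.5]]'; python3 - <<'E'
from h import *
f=snap("side",'s13.png',(285,125,345,170),12)
f=snap("top",'t13.png',(200,172,250,228),10)
E
```

```text
clock: 24.43
eef_pos: [417.1, 120.8, 390.7]
tcp_rot: [3.141, 0.003, 3.078]
contact_force: [-0.4, 0.6, 0.5]
opening: 0.502
```

View pics/s13.png

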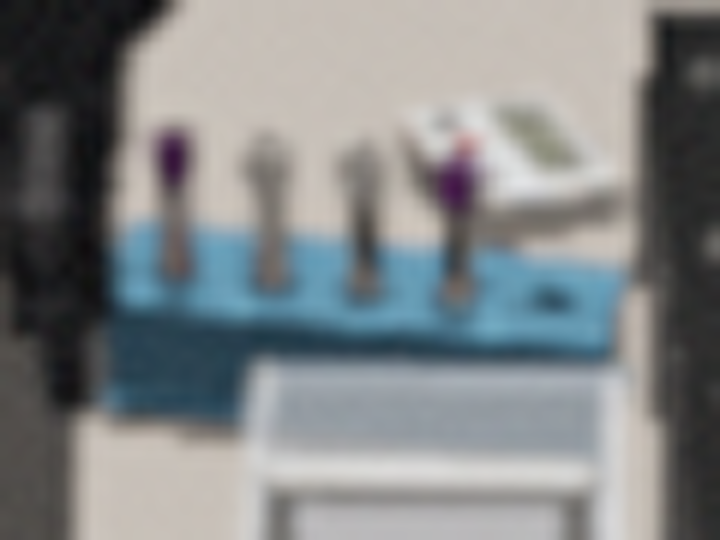

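View pics/t13.png

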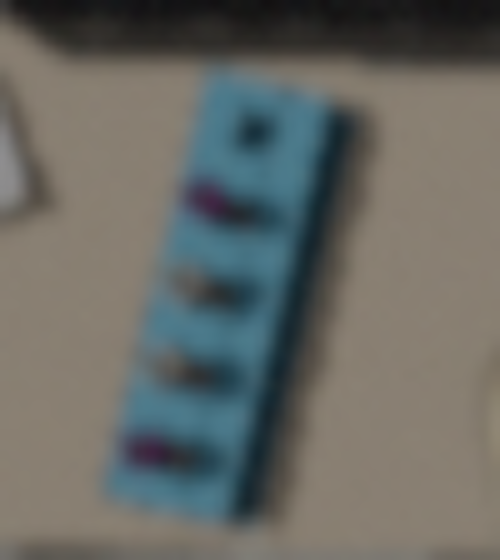

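```bash
cat > rackfit.py <<'E'
from h import *
from scipy.optimize import least_squares
T=lambda u,v:(u/10+200-.5,v/10+172-.5); S=lambda u,v:(u/12+285-.5,v/12+125-.5)
obs=[("top",T(210,65),(90,26,50)),("top",T(335,100),(90,-26,50)),("top",T(235,520),(-90,-26,50)),("top",T(107,490),(-90,26,50)),
("side",S(125,222),(-90,26,50)),("side",S(625,268),(90,26,50)),("side",S(612,355),(90,-26,50)),("side",S(110,302),(-90,-26,50)),
("top",T(253,130),(68,0,50)),("side",S(551,298),(68,0,50)),
("side",S(172,140),(-68,0,104)),("side",S(268,148),(-34,0,104)),("side",S(361,152),(0,0,104)),("side",S(459,162),(34,0,104)),
("top",T(205,198),(34,0,104)),("top",T(185,282),(0,0,104)),("top",T(162,365),(-34,0,104)),("top",T(140,450),(-68,0,104))]
def w(p,q):
    c,s=np.cos(p[2]),np.sin(p[2]); return np.array([p[0]+c*q[0]-s*q[1],p[1]+s*q[0]+c*q[1],q[2]])
res=lambda p,o=None:np.concatenate([np.subtract(proj(c,w(p,q)),oo) for c,oo,q in (o or obs)])
for o in(obs,[x for x in obs if x[0]=='top'],[x for x in obs if x[0]=='side']):
    s=least_squares(res,[500,400,-.2],args=(o,),loss='soft_l1',x_scale=[10,10,.1]); print(s.x.round(3)); 
    if o is obs: print(res(s.x).reshape(-1,2).round(1).tolist())
    for k in(-34,0): print(w(s.x,(k,0,104)).round(1))
E
python3 rackfit.py
```

```text
[ 5.05297e+02  3.99792e+02 -1.90000e-01]
[[0.0, 0.1], [-0.1, -0.8], [-0.4, 0.1], [-0.0, 0.4], [0.5, -0.4], [-0.0, -0.6], [-0.7, -0.8], [-0.7, -0.2], [0.7, 0.1], [0.2, -0.1], [-0.1, -0.3], [-0.2, -0.3], [0.0, 0.1], [-0.1, -0.1], [0.2, -0.2], [0.2, -0.3], [0.4, -0.2], [0.6, -0.2]]
[471.9 406.2 104. ]
[505.3 399.8 104. ]
[ 5.04859e+02  4.00473e+02 -1.92000e-01]
[471.5 407.  104. ]
[504.9 400.5 104. ]
[ 5.05808e+02  3.97510e+02 -1.86000e-01]
[472.4 403.8 104. ]
[505.8 397.5 104. ]
```

```bash
python3 go.py 505.3 399.8 340 2.95
```

```text
8 rows from [416.7 118.5 390.5] [-3.140e+00  2.000e-03  3.078e+00] F [-0.2  0.  -0.6] tot d [-70.3 286.5  50.3]
[-0.0, 0.0, 0.016, -8.8, 35.8, 6.3]
[-0.0, 0.0, 0.016, -8.2, 35.9, 6.3]
[-0.0, 0.0, 0.016, -7.6, 36.1, 6.3]
[-0.0, 0.0, 0.016, -7.1, 36.2, 6.3]
[-0.0, 0.0, 0.016, -6.5, 36.3, 6.3]
[-0.0, 0.0, 0.016, -5.9, 36.4, 6.3]
[-0.0, 0.0, 0.016, -5.3, 36.5, 6.3]
[-0.0, 0.0, 0.016, -4.8, 36.6, 6.3]
```

```bash
python3 -m creep '[[0,0,0.016,-9,25,0,0.6],[0,0,0.016,-8,36,0,0.6],[0,0,0.016,-8,36,0,0.6],[0,0,0.016,-7,36,0,0.6],[0,0,0.016,-7,36,0,0.6],[0,0,0.016,-6,36,5,0.6],[0,0,0.016,-6,30,10,0.6],[0,0,0.016,-5,20,15,0.6],[0,0,0,0,0,10,0.6],[0,0,0,0,0,0,0.6]]'; python3 go.py 505.3 399.8 300 2.95
```

```text
clock: 25.37
eef_pos: [512.2, 363.8, 344.8]
tcp_rot: [-3.136, 0.003, 2.931]
contact_force: [-0.1, -1.8, -0.6]
opening: 0.403
2 rows from [512.2 363.8 344.8] [-3.136e+00  3.000e-03  2.931e+00] F [-0.1 -1.8 -0.6] tot d [14.4 34.  44.6]
[-0.003, 0.001, -0.009, 7.2, 17.0, 22.3]
[-0.003, 0.001, -0.009, 7.0, 17.0, 22.3]
```

```bash
python3 -m creep '[[-0.003,0.001,-0.009,7,17,0,0.6],[-0.003,0.001,-0.009,7,15,0,0.6],[0,0,0,0,2,10,0.6],[0,0,0,0,0,15,0.6],[0,0,0,0,0,0,0.6],[0,0,0,0,0,0,0.6]]'; python3 go.py 505.3 399.8 295 2.95
```

```text
clock: 25.87
eef_pos: [506.1, 397.9, 319.7]
tcp_rot: [-3.141, 0.001, 2.947]
contact_force: [0.5, -0.2, 0.3]
opening: 0.403
1 rows from [506.1 397.9 319.7] [-3.141e+00  1.000e-03  2.947e+00] F [ 0.5 -0.2  0.3] tot d [ 1.2  1.8 24.7]
[-0.001, 0.001, -0.003, 1.2, 1.8, 24.7]
```

```bash
python3 -m creep '[[0,0,-0.003,1,2,10,0.6],[0,0,0,0,0,10,0.6],[0,0,0,0,0,0,0.6],[0,0,0,0,0,0,0.6]]'; python3 go.py 505.3 399.8 252 2.95;  python3 - <<'E'
from h import *
f=snap("side",'s14.png',(285,110,345,170),9)
E
```

```text
clock: 26.2
eef_pos: [505.6, 399.5, 299.6]
tcp_rot: [3.141, 0.002, 2.95]
contact_force: [-0.3, -0.2, -0.3]
opening: 0.4
2 rows from [505.6 399.5 299.6] [3.141e+00 2.000e-03 2.950e+00] F [-0.3 -0.2 -0.3] tot d [ 0.4  0.2 47.6]
[0.0, 0.001, 0.0, 0.2, 0.1, 23.8]
[0.0, 0.001, 0.0, 0.2, 0.1, 23.8]
```

View pics/s14.png

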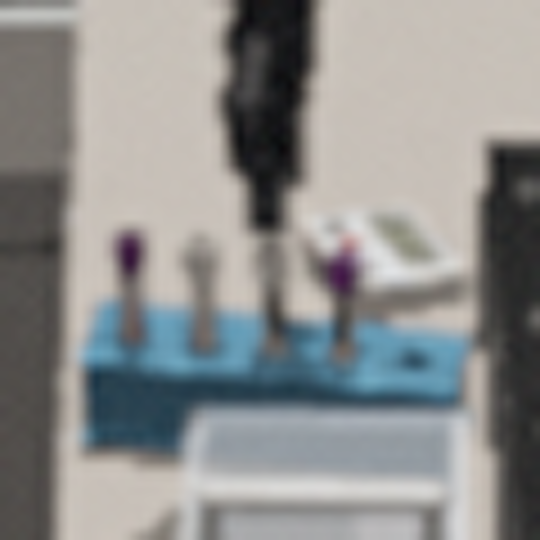

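```bash
python3 -m creep '[[0,0,0,0.5,0,12,0.6],[0,0,0,0,0,14,0.6],[0,0,0,0,0,12,0.6],[0,0,0,0,0,7,0.6],[0,0,0,0,0,0,0.6],[0,0,0,0,0,0,0.6]]'; python3 go.py 505.3 399.8 252 2.95
```

```text
clock: 26.75
eef_pos: [505.4, 399.4, 251.1]
tcp_rot: [3.14, 0.003, 2.95]
contact_force: [0.5, 0.7, 0.2]
opening: 0.397
1 rows from [505.4 399.4 251.1] [3.14e+00 3.00e-03 2.95e+00] F [0.5 0.7 0.2] tot d [ 0.2  0.4 -0.9]
[0.001, 0.003, -0.0, 0.2, 0.4, -0.9]
```

```bash
python3 -m creep '[[0,0.003,0,0,0,0,0.8],[0,0,0,0,0,0,0.95],[0,0,0,0,0,0,0.95],[0,0,0,0,0,0,0.95],[0,0,0,0,0,0,0.95]]' 30; python3 go.py 505.3 399.8 252 2.95
```

```text
clock: 27.17
eef_pos: [505.9, 399.8, 252.5]
tcp_rot: [3.139, 0.0, 2.95]
contact_force: [1.0, -0.4, -1.4]
opening: 0.184
1 rows from [505.9 399.8 252.5] [3.139 0.    2.95 ] F [ 1.  -0.4 -1.4] tot d [ 0.6 -0.1  0.5]
[0.003, 0.0, -0.0, 0.6, -0.1, 0.5]
```

```bash
python3 -m creep '[[0,0,0,0,0,-10,0.95],[0,0,0,0,0,-20,0.95],[0,0,0,0,0,-25,0.95],[0,0,0,0,0,-30,0.95],[0,0,0,0,0,-40,0.95],[0,0,0,0,0,-40,0.95],[0,0,0,0,0,-35,0.95],[0,0,0,0,0,0,0.95],[0,0,0,0,0,0,0.95]]'; python3 go.py 545.5 -144.4 455 3.089;  python3 - <<'E'
from h import *
f=snap("side",'s15.png',(270,70,360,170),6)
E
```

```text
clock: 27.92
eef_pos: [504.5, 398.5, 468.4]
tcp_rot: [3.137, 0.002, 2.95]
contact_force: [-0.2, -0.4, -0.5]
opening: 0.179
14 rows from [504.5 398.5 468.4] [3.137e+00 2.000e-03 2.950e+00] F [-0.2 -0.4 -0.5] tot d [-143.6 -525.2   11.4]
[0.0, 0.0, -0.01, -10.3, -37.5, 0.8]
[0.0, 0.0, -0.01, -9.9, -37.6, 0.8]
[0.0, 0.0, -0.01, -9.5, -37.7, 0.8]
[0.0, 0.0, -0.01, -9.1, -37.8, 0.8]
[0.0, 0.0, -0.01, -8.8, -37.9, 0.9]
[0.0, 0.0, -0.01, -8.4, -38.0, 0.9]
[0.0, 0.0, -0.01, -8.0, -38.1, 0.9]
[0.0, 0.0, -0.01, -7.6, -38.1, 0.9]
[0.0, 0.0, -0.01, -7.2, -38.2, 0.9]
[0.0, 0.0, -0.01, -6.9, -38.3, 0.9]
[0.0, 0.0, -0.01, -6.5, -38.3, 0.9]
[0.0, 0.0, -0.01, -6.1, -38.4, 0.9]
[0.0, 0.0, -0.01, -5.7, -38.5, 0.9]
[0.0, 0.0, -0.01, -5.3, -38.5, 0.9]
```

View pics/s15.png

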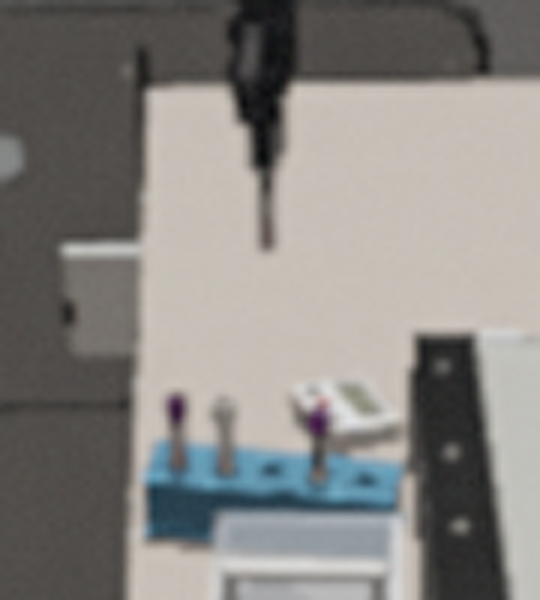

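```bash
python3 -m creep '[[0,0,-0.01,-5,-20,0,0.95],[0,0,-0.01,-10,-36,0,0.95],[0,0,-0.01,-9,-38,0,0.95],[0,0,-0.01,-9,-38,0,0.95],[0,0,-0.01,-9,-38,0,0.95],[0,0,-0.01,-8,-38,0,0.95],[0,0,-0.01,-8,-38,0,0.95],[0,0,-0.01,-7,-38,0,0.95],[0,0,-0.01,-7,-38,0,0.95],[0,0,-0.01,-6,-38,0,0.95]]'; python3 go.py 545.5 -144.4 455 3.089
```

```text
clock: 28.8
eef_pos: [527.7, 22.5, 456.7]
tcp_rot: [3.139, -0.01, 3.066]
contact_force: [0.5, 0.5, -0.2]
opening: 0.179
5 rows from [527.7  22.5 456.7] [ 3.139 -0.01   3.066] F [ 0.5  0.5 -0.2] tot d [ -30.4 -165.1    0.9]
[0.001, -0.002, -0.005, -6.1, -33.0, 0.2]
[0.001, -0.002, -0.005, -5.9, -33.0, 0.2]
[0.001, -0.002, -0.005, -5.8, -33.1, 0.2]
[0.001, -0.002, -0.005, -5.6, -33.1, 0.3]
[0.001, -0.002, -0.005, -5.5, -33.1, 0.3]
```

```bash
python3 -m creep '[[0.001,-0.002,-0.005,-6,-30,0,0.95],[0.001,-0.002,-0.005,-6,-33,0,0.95],[0.001,-0.002,-0.005,-6,-30,0,0.95],[0,-0.002,-0.005,-6,-25,10,0.95],[0,0,0,-5,-15,25,0.95],[0,0,0,0,-5,30,0.95],[0,0,0,0,0,30,0.95],[0,0,0,0,0,10,0.95],[0,0,0,0,0,0,0.95],[0,0,0,0,0,0,0.95]]'; python3 go.py 545.5 -144.4 320 3.089
```

```text
clock: 29.63
eef_pos: [542.1, -133.0, 339.3]
tcp_rot: [-3.141, -0.015, 3.078]
contact_force: [-0.1, 0.1, -0.0]
opening: 0.179
1 rows from [ 542.1 -133.   339.3] [-3.141 -0.015  3.078] F [-0.1  0.1 -0. ] tot d [ -4.4 -11.2  19.3]
[-0.001, -0.015, -0.011, -4.4, -11.2, 19.3]
```

```bash
python3 -m creep '[[0,-0.015,-0.011,-4,-11,6,0.95],[0,0,0,0,0,6,0.95],[0,0,0,0,0,6,0.95],[0,0,0,0,0,0,0.95],[0,0,0,0,0,0,0.95]]'; python3 go.py 545.5 -144.4 310 3.089; python3 - <<'E'
from h import *
f=snap("side",'s16.png',(285,170,355,250),7)
f=snap("top",'t16.png',(310,175,390,235),8)
E
```

```text
clock: 30.05
eef_pos: [546.9, -142.4, 325.2]
tcp_rot: [-3.14, 0.005, 3.091]
contact_force: [-0.2, 0.5, -0.2]
opening: 0.184
1 rows from [ 546.9 -142.4  325.2] [-3.14   0.005  3.091] F [-0.2  0.5 -0.2] tot d [ 1.3 -2.1 15.1]
[-0.001, 0.005, 0.002, 1.3, -2.1, 15.1]
```

View pics/s16.png

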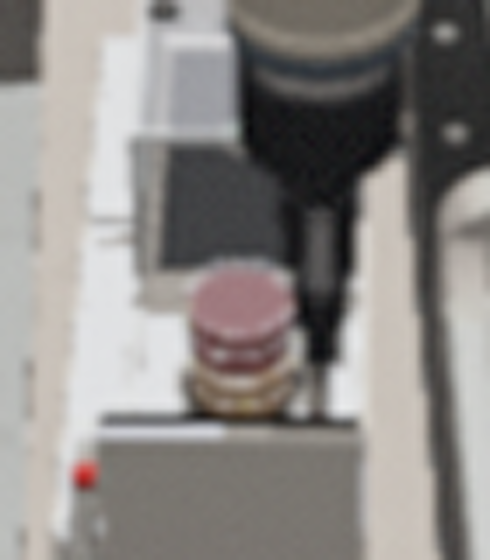

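View pics/t16.png

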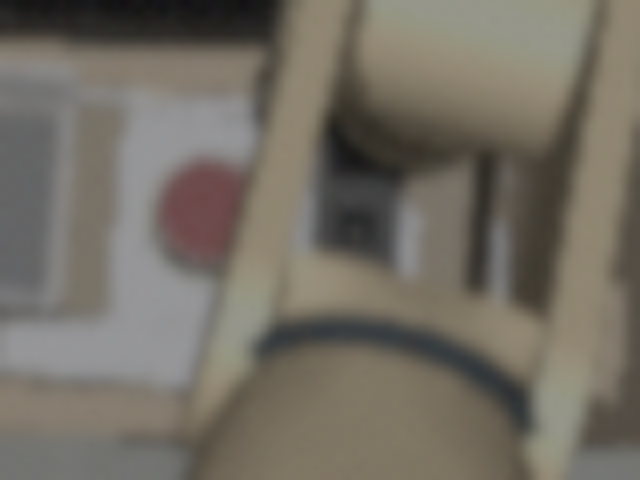

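```bash
python3 -m creep '[[0,0.005,0,1.5,-2,6,0.95],[0,0,0,0,0,5,0.95],[0,0,0,0,0,0,0.95],[0,0,0,0,0,0,0.95]]'; python3 go.py 545.5 -144.4 305 3.089; python3 -c "
from h import *
print(at('top',355/8+309.5,225/8+174.5,52)); 
for u,v in((622,117),(618,152)): print(at('top',u/4+199.5,v/4+164.5,52))
for u,v in((605,125),(603,180)): print(at('top',u/6.5+261.5,v/6.5+174.5,52))
"
```

```text
clock: 30.48
eef_pos: [545.2, -144.0, 314.1]
tcp_rot: [-3.14, 0.001, 3.092]
contact_force: [-0.4, 0.4, -0.3]
opening: 0.177
1 rows from [ 545.2 -144.   314.1] [-3.140e+00  1.000e-03  3.092e+00] F [-0.4  0.4 -0.3] tot d [-0.3 -0.4  9.1]
[-0.002, 0.001, 0.003, -0.3, -0.4, 9.1]
[ 510.7570208  -140.86574988   52.        ]
[ 547.37419573 -144.84074913   52.        ]
[ 511.28285457 -141.36813442   52.        ]
[ 547.41011931 -143.10543432   52.        ]
[ 512.57343948 -142.44755678   52.        ]
```

```bash
python3 -m creep '[[0,0,0.003,-1,0,5,0.95],[0,0,0,0,0,4,0.95],[0,0,0,0,0,2,0.95]]'; python3 -m creep '[[0,0,0,0,0,2,0.95]]'; python3 -m creep '[[0,0,0,0,0,1.5,0.95]]';  python3 -m creep '[[0,0,0,0,0,1.5,0.95]]'; python3 -m creep '[[0,0,0,0,0,1,0.95]]'
```

```text
clock: 30.73
eef_pos: [546.5, -144.1, 302.4]
tcp_rot: [-3.14, 0.001, 3.088]
contact_force: [-0.5, -1.0, -0.4]
opening: 0.183
clock: 30.82
eef_pos: [546.4, -144.1, 300.0]
tcp_rot: [-3.14, 0.001, 3.088]
contact_force: [-0.3, 0.5, 0.3]
opening: 0.177
clock: 30.9
eef_pos: [546.4, -144.1, 298.0]
tcp_rot: [-3.14, 0.0, 3.088]
contact_force: [1.1, 0.0, -0.8]
opening: 0.183
clock: 30.98
eef_pos: [546.4, -144.1, 296.2]
tcp_rot: [-3.14, 0.0, 3.088]
contact_force: [0.2, 0.1, -0.7]
opening: 0.182
clock: 31.07
eef_pos: [546.3, -144.1, 294.9]
tcp_rot: [-3.14, -0.0, 3.088]
contact_force: [-0.1, -0.1, -0.2]
opening: 0.176
```

```bash
python3 -m creep '[[0,0,0,0,0,2,0.95],[0,0,0,0,0,2,0.95]]'; python3 -m creep '[[0,0,0,0,0,2,0.95],[0,0,0,0,0,2,0.95]]';  python3 -m creep '[[0,0,0,0,0,3,0.95]]'; python3 -m creep '[[0,0,0,0,0,3,0.95]]'
```

```text
clock: 31.23
eef_pos: [546.4, -144.2, 290.8]
tcp_rot: [-3.14, 0.0, 3.088]
contact_force: [-0.1, -0.4, -0.2]
opening: 0.184
clock: 31.4
eef_pos: [546.5, -144.2, 286.6]
tcp_rot: [-3.14, 0.001, 3.088]
contact_force: [0.4, -1.0, -0.6]
opening: 0.181
clock: 31.48
eef_pos: [546.6, -144.2, 283.5]
tcp_rot: [-3.14, 0.001, 3.088]
contact_force: [-1.0, -0.3, 0.2]
opening: 0.182
clock: 31.57
eef_pos: [546.6, -144.2, 280.2]
tcp_rot: [-3.14, 0.001, 3.088]
contact_force: [0.7, 0.5, -1.0]
opening: 0.177
```

```bash
python3 -m creep '[[0,0,0,0,0,3,0.95],[0,0,0,0,0,3,0.95]]'; python3 -m creep '[[0,0,0,0,0,3,0.95],[0,0,0,0,0,3,0.95]]';  python3 -m creep '[[0,0,0,0,0,3,0.95],[0,0,0,0,0,2,0.95]]'; python3 -m creep '[[0,0,0,0,0,2,0.95],[0,0,0,0,0,1,0.95]]'
```

```text
clock: 31.73
eef_pos: [546.6, -144.2, 273.5]
tcp_rot: [-3.14, 0.001, 3.088]
contact_force: [-0.0, 0.6, 0.8]
opening: 0.18
clock: 31.9
eef_pos: [546.5, -144.2, 266.8]
tcp_rot: [-3.14, 0.001, 3.088]
contact_force: [0.3, 0.4, -0.3]
opening: 0.184
clock: 32.07
eef_pos: [546.4, -144.2, 260.9]
tcp_rot: [-3.14, 0.0, 3.088]
contact_force: [0.9, -0.8, -0.9]
opening: 0.181
clock: 32.23
eef_pos: [546.3, -144.2, 257.2]
tcp_rot: [-3.14, -0.0, 3.088]
contact_force: [-0.6, 0.1, -0.3]
opening: 0.178
```

Release (small opening), rise straight.

```bash
python3 -m creep '[[0,0,0,0,0,1,0.95],[0,0,0,0,0,0,0.75],[0,0,0,0,0,0,0.65],[0,0,0,0,0,0,0.65],[0,0,0,0,0,-15,0.65],[0,0,0,0,0,-30,0.65],[0,0,0,0,0,-40,0.65],[0,0,0,0,0,-40,0.6],[0,0,0,0,0,-40,0.6],[0,0,0,0,0,-30,0.6]]'; python3 -m creep '[[0,0,0,20,20,0,0.6],[0,0,0,40,35,0,0.6],[0,0,0,40,35,0,0.6],[0,0,0,0,35,0,0.6],[0,0,0,0,35,0,0.6]]'; python3 - <<'E'
from h import *
f=snap("side",'s17.png',(285,170,355,250),7)
f=snap("top",'t17.png',(310,175,390,235),8)
E
```

```text
clock: 33.07
eef_pos: [544.3, -143.4, 451.3]
tcp_rot: [3.14, -0.015, 3.088]
contact_force: [1.5, -0.4, 0.2]
opening: 0.399
clock: 33.48
eef_pos: [464.5, 7.6, 461.2]
tcp_rot: [-3.139, 0.005, 3.08]
contact_force: [0.8, 0.4, 0.0]
opening: 0.404
```

View pics/s17.png

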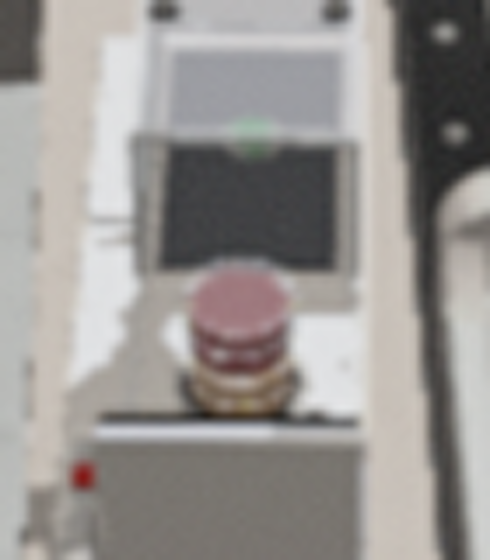

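View pics/t17.png

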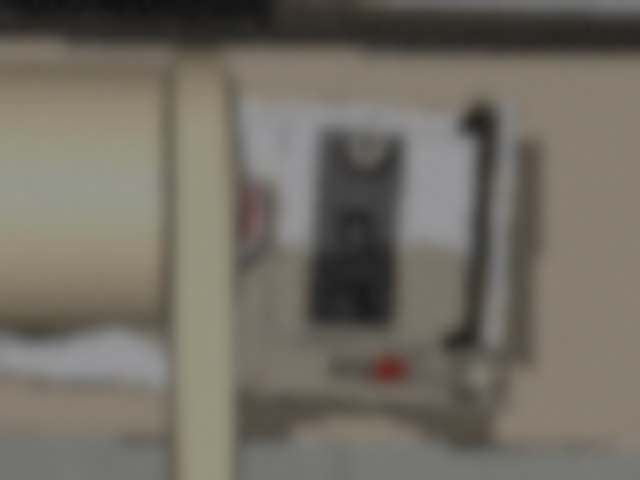

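```bash
python3 -m creep '[[0,0,0.014,20,30,0,0.6],[0,0,0.014,15,36,0,0.6],[0,0,0.014,0,36,0,0.6],[0,0,0.014,-5,36,0,0.6],[0,0,0.014,-5,36,0,0.6],[0,0,0.014,-5,36,0,0.6],[0,0,0.014,-5,30,0,0.6],[0,0,0.014,0,20,5,0.6],[0,0,0,0,0,10,0.6],[0,0,0,0,0,0,0.6]]'; python3 - <<'E'
from h import *
f=snap("side",'s18.png',(285,125,345,170),12)
f=snap("top",'t18.png',(200,172,250,228),10)
E
python3 go.py 471.9 406.2 340 2.95
```

```text
clock: 34.42
eef_pos: [477.3, 278.5, 446.9]
tcp_rot: [-3.141, 0.012, 2.968]
contact_force: [0.1, 0.1, 0.2]
opening: 0.396
5 rows from [477.5 277.6 448.4] [3.141 0.013 2.967] F [ 0.3 -0.4 -0.1] tot d [ 29.3 125.5 108.2]
[0.0, 0.003, 0.003, 5.9, 25.1, 21.6]
[0.0, 0.003, 0.003, 5.9, 25.1, 21.6]
[0.0, 0.003, 0.003, 5.9, 25.1, 21.7]
[0.0, 0.003, 0.003, 5.9, 25.1, 21.7]
[0.0, 0.003, 0.003, 6.0, 25.0, 21.7]
```

View pics/s18.png

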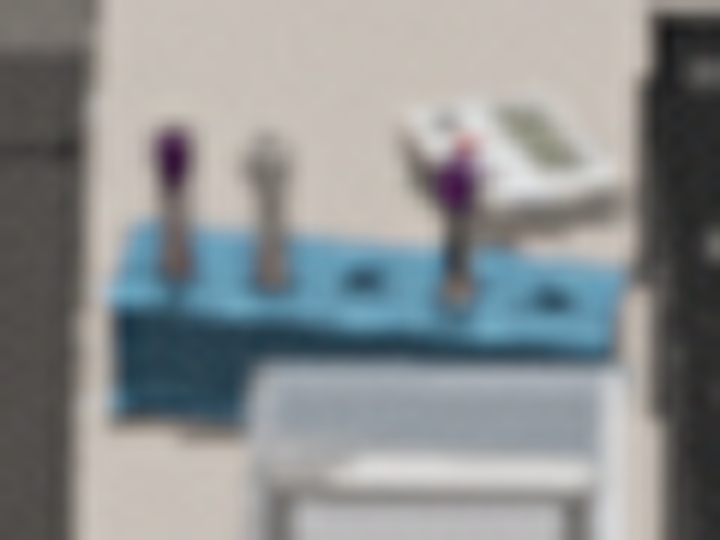

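View pics/t18.png

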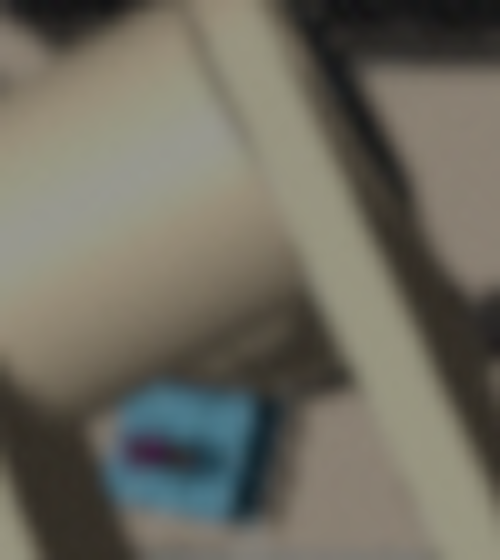

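```bash
python3 -m creep '[[0,0.003,0.003,5,20,10,0.6],[0,0.003,0.003,6,25,20,0.6],[0,0.003,0.003,6,25,25,0.6],[0,0.003,0.003,6,25,25,0.6],[0,0,0.003,6,20,20,0.6],[0,0,0,0,5,10,0.6],[0,0,0,0,0,0,0.6],[0,0,0,0,0,0,0.6]]'; python3 go.py 471.9 406.2 300 2.95
```

```text
clock: 35.18
eef_pos: [475.3, 394.6, 341.1]
tcp_rot: [3.138, 0.008, 2.941]
contact_force: [0.1, -0.3, 0.3]
opening: 0.399
2 rows from [475.3 394.6 341.1] [3.138 0.008 2.941] F [ 0.1 -0.3  0.3] tot d [ 5.9 10.5 41.1]
[0.002, 0.004, -0.004, 3.0, 5.3, 20.5]
[0.002, 0.004, -0.004, 2.9, 5.3, 20.5]
```

```bash
python3 -m creep '[[0.002,0.004,-0.004,3,5,5,0.6],[0.002,0.004,-0.004,3,5,12,0.6],[0,0,0,0,0,15,0.6],[0,0,0,0,0,0,0.6],[0,0,0,0,0,0,0.6]]'; python3 go.py 471.9 406.2 300 2.95
```

```text
clock: 35.6
eef_pos: [473.3, 403.0, 312.4]
tcp_rot: [3.138, 0.004, 2.947]
contact_force: [-0.6, -0.4, 0.2]
opening: 0.406
1 rows from [473.3 403.  312.4] [3.138 0.004 2.947] F [-0.6 -0.4  0.2] tot d [ 2.   2.8 12.4]
[0.004, 0.004, -0.003, 2.0, 2.8, 12.4]
```

```bash
python3 -m creep '[[0.004,0.004,-0.003,2,3,7,0.6],[0,0,0,0,0,5,0.6],[0,0,0,0,0,0,0.6],[0,0,0,0,0,0,0.6]]'; python3 go.py 471.9 406.2 252 2.95; python3 - <<'E'
from h import *
f=snap("side",'s19.png',(285,110,345,170),9)
E
```

```text
clock: 35.93
eef_pos: [472.3, 406.5, 301.2]
tcp_rot: [3.141, 0.0, 2.949]
contact_force: [0.3, -0.3, 0.5]
opening: 0.4
2 rows from [472.3 406.5 301.2] [3.141 0.    2.949] F [ 0.3 -0.3  0.5] tot d [ 0.4 -0.4 49.2]
[0.0, 0.0, -0.0, 0.2, -0.2, 24.6]
[0.0, 0.0, -0.0, 0.2, -0.2, 24.6]
```

View pics/s19.png

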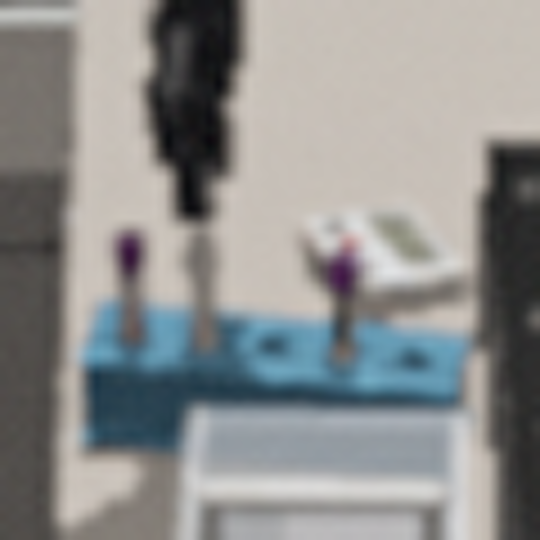

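```bash
python3 -m creep '[[0,0,0,0,0,12,0.6],[0,0,0,0,0,14,0.6],[0,0,0,0,0,14,0.6],[0,0,0,0,0,7,0.6],[0,0,0,0,0,0,0.6],[0,0,0,0,0,0,0.6],[0,0,0,0,0,0,0.8],[0,0,0,0,0,0,0.95],[0,0,0,0,0,0,0.95],[0,0,0,0,0,0,0.95]]' 30; python3 -m creep '[[0,0,0,0,0,0,0.95]]'; python3 go.py 471.9 406.2 252 2.95
```

```text
clock: 36.82
eef_pos: [473.1, 407.1, 252.7]
tcp_rot: [3.138, 0.003, 2.949]
contact_force: [-0.1, -0.9, -0.5]
opening: 0.182
clock: 36.9
eef_pos: [473.2, 407.2, 253.2]
tcp_rot: [3.137, 0.004, 2.949]
contact_force: [-0.0, 0.9, -0.3]
opening: 0.182
1 rows from [473.2 407.2 253.2] [3.137 0.004 2.949] F [-0.   0.9 -0.3] tot d [ 1.1 -1.2  1.2]
[0.005, 0.004, -0.001, 1.1, -1.2, 1.2]
```

```bash
python3 -m creep '[[0,0,0,0,0,-10,0.95],[0,0,0,0,0,-20,0.95],[0,0,0,0,0,-25,0.95],[0,0,0,0,0,-30,0.95],[0,0,0,0,0,-40,0.95],[0,0,0,0,0,-40,0.95],[0,0,0,0,0,-35,0.95],[0,0,0,0,0,0,0.95]]'; python3 go.py 509 -142.2 455 3.089;  python3 - <<'E'
from h import *
f=snap("side",'s20.png',(270,70,360,170),6)
E
```

```text
clock: 37.57
eef_pos: [471.2, 405.5, 466.4]
tcp_rot: [3.139, 0.002, 2.949]
contact_force: [1.2, 1.0, 0.3]
opening: 0.184
14 rows from [471.2 405.5 466.4] [3.139e+00 2.000e-03 2.949e+00] F [1.2 1.  0.3] tot d [-141.7 -530.4   10.1]
[0.0, 0.0, -0.01, -10.1, -37.9, 0.7]
[0.0, 0.0, -0.01, -9.7, -38.0, 0.7]
[0.0, 0.0, -0.01, -9.4, -38.1, 0.7]
[0.0, 0.0, -0.01, -9.0, -38.2, 0.7]
[0.0, 0.0, -0.01, -8.6, -38.3, 0.7]
[0.0, 0.0, -0.01, -8.2, -38.3, 0.8]
[0.0, 0.0, -0.01, -7.8, -38.4, 0.8]
[0.0, 0.0, -0.01, -7.5, -38.5, 0.8]
[0.0, 0.0, -0.01, -7.1, -38.6, 0.8]
[0.0, 0.0, -0.01, -6.7, -38.6, 0.8]
[0.0, 0.0, -0.01, -6.3, -38.7, 0.8]
[0.0, 0.0, -0.01, -5.9, -38.8, 0.8]
[0.0, 0.0, -0.01, -5.5, -38.8, 0.8]
[0.0, 0.0, -0.01, -5.1, -38.9, 0.8]
```

View pics/s20.png

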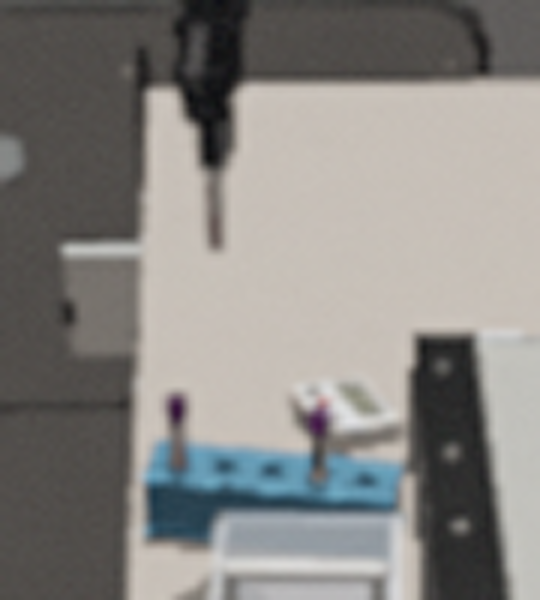

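```bash
python3 -m creep '[[0,0,-0.01,-5,-20,0,0.95],[0,0,-0.01,-10,-36,0,0.95],[0,0,-0.01,-9,-38,0,0.95],[0,0,-0.01,-9,-38,0,0.95],[0,0,-0.01,-9,-38,0,0.95],[0,0,-0.01,-8,-38,0,0.95],[0,0,-0.01,-8,-38,0,0.95],[0,0,-0.01,-7,-38,0,0.95],[0,0,-0.01,-7,-38,0,0.95],[0,0,-0.01,-6,-38,0,0.95]]'; python3 go.py 509 -142.2 455 3.089
```

```text
clock: 38.45
eef_pos: [492.9, 28.5, 458.8]
tcp_rot: [3.139, -0.003, 3.065]
contact_force: [0.6, 0.6, -0.7]
opening: 0.183
5 rows from [492.9  28.5 458.8] [ 3.139e+00 -3.000e-03  3.065e+00] F [ 0.6  0.6 -0.7] tot d [ -29.1 -169.     3.2]
[0.001, -0.001, -0.005, -5.8, -33.8, 0.6]
[0.001, -0.001, -0.005, -5.7, -33.8, 0.7]
[0.001, -0.001, -0.005, -5.5, -33.8, 0.7]
[0.001, -0.001, -0.005, -5.3, -33.9, 0.7]
[0.001, -0.001, -0.005, -5.2, -33.9, 0.7]
```

```bash
python3 -m creep '[[0.001,0,-0.005,-6,-30,0,0.95],[0.001,0,-0.005,-6,-36,0,0.95],[0,0,-0.005,-6,-36,0,0.95],[0,0,-0.005,-6,-30,10,0.95],[0,0,0,-5,-20,25,0.95],[0,0,0,0,-10,30,0.95],[0,0,0,0,0,30,0.95],[0,0,0,0,0,10,0.95],[0,0,0,0,0,0,0.95],[0,0,0,0,0,0,0.95]]'; python3 go.py 509 -142.2 325 3.089
```

```text
clock: 39.28
eef_pos: [505.5, -151.4, 346.7]
tcp_rot: [-3.141, -0.008, 3.078]
contact_force: [-0.4, -0.0, 0.2]
opening: 0.178
1 rows from [ 505.5 -151.4  346.7] [-3.141 -0.008  3.078] F [-0.4 -0.   0.2] tot d [-3.1  9.4 21.7]
[-0.0, -0.008, -0.011, -3.1, 9.4, 21.7]
```

```bash
python3 -m creep '[[0,-0.008,-0.011,-3,9,6,0.95],[0,0,0,0,0,8,0.95],[0,0,0,0,0,8,0.95],[0,0,0,0,0,5,0.95],[0,0,0,0,0,0,0.95],[0,0,0,0,0,0,0.95]]'; python3 go.py 509 -142.2 312 3.089
```

```text
clock: 39.78
eef_pos: [511.4, -139.5, 322.0]
tcp_rot: [-3.14, 0.008, 3.094]
contact_force: [0.2, -0.1, 0.6]
opening: 0.183
1 rows from [ 511.4 -139.5  322. ] [-3.14   0.008  3.094] F [ 0.2 -0.1  0.6] tot d [ 2.4 -2.8 10. ]
[-0.002, 0.008, 0.005, 2.4, -2.8, 10.0]
```

```bash
python3 -m creep '[[0,0.008,0.005,2.5,-3,5,0.95],[0,0,0,0,0,4,0.95],[0,0,0,0,0,0,0.95],[0,0,0,0,0,0,0.95]]'; python3 go.py 509 -142.2 303 3.089; python3 - <<'E'
from h import *
f=snap("side",'s21.png',(285,170,355,250),7)
E
```

```text
clock: 40.12
eef_pos: [508.8, -142.8, 312.7]
tcp_rot: [-3.14, 0.0, 3.089]
contact_force: [0.2, -0.4, -0.6]
opening: 0.185
1 rows from [ 508.8 -142.8  312.7] [-3.14   0.     3.089] F [ 0.2 -0.4 -0.6] tot d [-0.2  0.6  9.7]
[-0.002, 0.0, -0.0, -0.2, 0.6, 9.7]
```

View pics/s21.png

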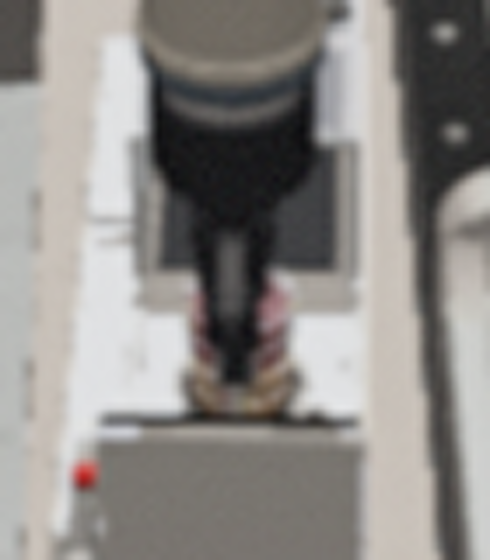

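```bash
python3 -m creep '[[0,0,0,0,0.5,5,0.95],[0,0,0,0,0,4,0.95],[0,0,0,0,0,2,0.95]]'; python3 -m creep '[[0,0,0,0,0,2,0.95]]'; python3 -m creep '[[0,0,0,0,0,1.5,0.95]]';  python3 -m creep '[[0,0,0,0,0,1.5,0.95]]'; python3 -m creep '[[0,0,0,0,0,1.5,0.95]]'
```

```text
clock: 40.42
eef_pos: [509.1, -142.5, 301.6]
tcp_rot: [-3.139, 0.002, 3.088]
contact_force: [0.3, 0.7, 0.1]
opening: 0.178
clock: 40.5
eef_pos: [509.0, -142.5, 299.2]
tcp_rot: [-3.139, 0.001, 3.088]
contact_force: [-0.8, 0.5, -0.2]
opening: 0.182
clock: 40.58
eef_pos: [508.9, -142.5, 297.3]
tcp_rot: [-3.14, 0.001, 3.088]
contact_force: [-0.2, 0.7, 1.1]
opening: 0.182
clock: 40.67
eef_pos: [509.0, -142.5, 295.5]
tcp_rot: [-3.14, 0.001, 3.088]
contact_force: [-0.1, 0.1, 0.4]
opening: 0.18
clock: 40.75
eef_pos: [509.0, -142.5, 293.8]
tcp_rot: [-3.14, 0.001, 3.088]
contact_force: [-0.9, 0.3, 0.1]
opening: 0.179
```

```bash
python3 -m creep '[[0,0,0,0,0,2,0.95],[0,0,0,0,0,2,0.95],[0,0,0,0,0,3,0.95]]'; python3 -m creep '[[0,0,0,0,0,3,0.95],[0,0,0,0,0,3,0.95],[0,0,0,0,0,3,0.95]]';  python3 -m creep '[[0,0,0,0,0,3,0.95],[0,0,0,0,0,3,0.95],[0,0,0,0,0,3,0.95]]'; python3 -m creep '[[0,0,0,0,0,2,0.95],[0,0,0,0,0,2,0.95]]'
```

```text
clock: 41.0
eef_pos: [509.1, -142.5, 286.5]
tcp_rot: [-3.139, 0.001, 3.088]
contact_force: [-0.7, 0.5, -0.4]
opening: 0.183
clock: 41.25
eef_pos: [509.2, -142.5, 276.6]
tcp_rot: [-3.139, 0.002, 3.089]
contact_force: [0.1, -0.4, -0.9]
opening: 0.181
clock: 41.5
eef_pos: [509.1, -142.5, 266.4]
tcp_rot: [-3.139, 0.001, 3.088]
contact_force: [-0.4, -0.1, -0.4]
opening: 0.179
clock: 41.67
eef_pos: [509.1, -142.5, 261.7]
tcp_rot: [-3.14, 0.001, 3.089]
contact_force: [0.3, 0.5, 0.1]
opening: 0.181
```

```bash
python3 -m creep '[[0,0,0,0,0,2,0.95],[0,0,0,0,0,1.5,0.95],[0,0,0,0,0,0,0.75],[0,0,0,0,0,0,0.65],[0,0,0,0,0,0,0.65],[0,0,0,0,0,-15,0.65],[0,0,0,0,0,-30,0.65],[0,0,0,0,0,-40,0.65],[0,0,0,0,0,-40,0.6],[0,0,0,0,0,-30,0.6]]'; python3 -m creep '[[0,0,0,40,0,-20,0.6],[0,0,0,40,30,0,0.6],[0,0,0,0,40,0,0.6],[0,0,0,0,40,0,0.6],[0,0,0,0,30,0,0.6],[0,0,0,0,0,0,0.6]]'; python3 - <<'E'
from h import *
f=snap("side",'s22.png',(285,170,355,250),7)
f=snap("top",'t22.png',(310,175,390,235),8)
E
```

```text
clock: 42.5
eef_pos: [506.7, -141.6, 411.1]
tcp_rot: [3.14, -0.014, 3.089]
contact_force: [0.7, -0.8, -0.7]
opening: 0.4
clock: 43.0
eef_pos: [440.6, 0.7, 440.8]
tcp_rot: [-3.14, 0.007, 3.082]
contact_force: [0.1, -1.2, -0.0]
opening: 0.403
```

View pics/s22.png

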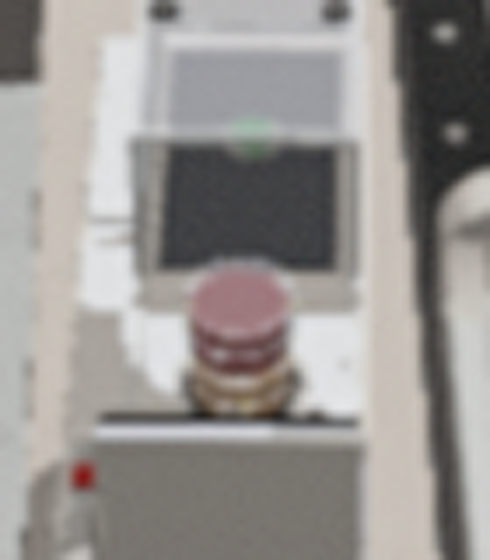

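View pics/t22.png

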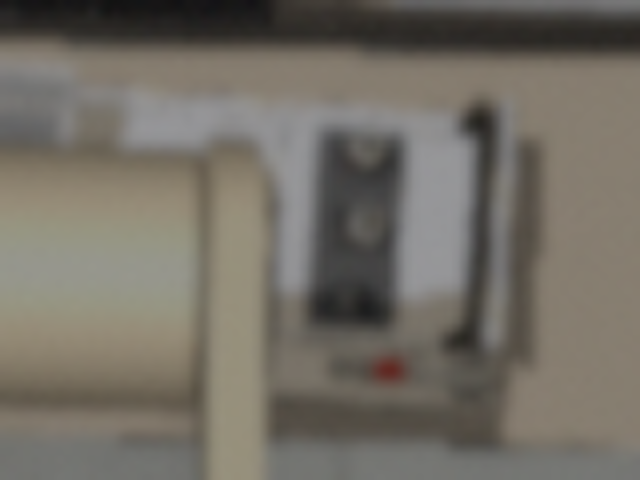

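```bash
python3 go.py 521.5 104.2 405 3.089;python3 -m creep '[[0,0,0,-20,25,5,0.6],[0,0,0,-25,30,10,0.6],[0,0,0,-25,30,10,0.5],[0,0,0,-6,12,10,0.5],[0,0,0,0,0,0,0.5],[0,0,0,0,0,0,0.5]]'; python3 go.py 521.5 104.2 395 3.089
```

```text
4 rows from [440.8  -1.8 440.6] [-3.138  0.006  3.083] F [ 0.1 -0.6 -0.3] tot d [-74.1 110.7  35.6]
[-0.001, 0.001, -0.002, -18.5, 27.7, 8.9]
[-0.001, 0.001, -0.002, -18.6, 27.6, 8.9]
[-0.001, 0.001, -0.002, -18.6, 27.6, 8.9]
[-0.001, 0.001, -0.002, -18.7, 27.6, 8.9]
clock: 43.6
eef_pos: [526.5, 88.1, 404.2]
tcp_rot: [-3.135, 0.008, 3.078]
contact_force: [-0.5, -0.1, 0.1]
opening: 0.503
1 rows from [526.5  88.1 404.2] [-3.135  0.008  3.078] F [-0.5 -0.1  0.1] tot d [ 6.1 15.8  9.1]
[-0.007, 0.008, -0.011, 6.1, 15.8, 9.1]
```

```bash
python3 -m creep '[[-0.007,0.008,-0.011,6,16,0,0.5],[0,0,0,0,0,5,0.5],[0,0,0,0,0,0,0.5],[0,0,0,0,0,0,0.5]]'; python3 go.py 521.5 104.2 344 3.089
```

```text
clock: 43.93
eef_pos: [519.8, 99.3, 398.9]
tcp_rot: [-3.139, -0.003, 3.086]
contact_force: [0.0, -0.2, 0.3]
opening: 0.5
2 rows from [519.8  99.3 398.9] [-3.139e+00 -3.000e-03  3.086e+00] F [ 0.  -0.2  0.3] tot d [-1.5  5.1 54.9]
[-0.001, -0.001, -0.001, -0.8, 2.6, 27.5]
[-0.001, -0.001, -0.001, -0.7, 2.5, 27.5]
```

```bash
python3 -m creep '[[0,0,0,-1,5,0,0.5],[0,0,0,0,0,12,0.5],[0,0,0,0,0,18,0.5],[0,0,0,0,0,15,0.5],[0,0,0,0,0,8,0.5],[0,0,0,0,0,0,0.5],[0,0,0,0,0,0,0.5]]'; python3 go.py 521.5 104.2 344 3.089
```

```text
clock: 44.52
eef_pos: [521.7, 100.4, 347.8]
tcp_rot: [-3.139, 0.004, 3.081]
contact_force: [-0.6, 0.5, -0.3]
opening: 0.504
1 rows from [521.7 100.4 347.8] [-3.139  0.004  3.081] F [-0.6  0.5 -0.3] tot d [0.4 3.8 3.8]
[-0.003, 0.004, -0.008, 0.4, 3.8, 3.8]
```

```bash
python3 -m creep '[[-0.003,0.004,-0.008,0,4,4,0.5],[0,0,0,0,0,0,0.7],[0,0,0,0,0,0,1],[0,0,0,0,0,0,1],[0,0,0,0,0,0,1],[0,0,0,0,0,0,1]]' 60; python3 -m creep '[[0,0,0,0,-8,0,1],[0,0,0,0,-14,0,1],[0,0,0,0,-18,0,1],[0,0,0,0,-20,0,1],[0,0,0,0,-20,0,1],[0,0,0,0,-20,0,1],[0,0,0,0,-18,0,1],[0,0,0,0,-14,0,1],[0,0,0,0,-8,0,1]]'; python3 go.py 511.2 -95.5 344 3.089
```

```text
clock: 45.02
eef_pos: [522.7, 104.4, 345.8]
tcp_rot: [3.141, 0.002, 3.09]
contact_force: [1.0, 0.8, -3.5]
opening: 0.115
clock: 45.77
eef_pos: [514.8, -39.1, 345.8]
tcp_rot: [3.133, 0.004, 3.092]
contact_force: [1.2, 2.9, -4.1]
opening: 0.116
2 rows from [514.8 -39.1 345.8] [3.133 0.004 3.092] F [ 1.2  2.9 -4.1] tot d [  0.8 -56.5   1.3]
[0.004, 0.002, 0.001, 0.4, -28.3, 0.7]
[0.004, 0.002, 0.001, 0.4, -28.3, 0.8]
```

```bash
python3 -m creep '[[0.004,0,0,0,-10,0,1],[0.002,0,0,0,-14,0,1],[0,0,0,0,-10,0,1],[0,0,0,0,-6,0,1],[0,0,0,0,-4,0,1]]'; python3 -m creep '[[0.002,0,0,0,-4,0,1],[0,0,0,0,-4,0,1]]'; python3 -m creep '[[0,0,0,0,-4,0,1],[0,0,0,0,-4,0,1]]'; python3 go.py 511.2 -98.5 344 3.089
```

```text
clock: 46.18
eef_pos: [512.4, -84.3, 345.8]
tcp_rot: [3.131, 0.005, 3.088]
contact_force: [2.6, 19.9, -1.7]
opening: 0.114
clock: 46.35
eef_pos: [512.1, -90.7, 345.7]
tcp_rot: [3.127, 0.004, 3.087]
contact_force: [1.7, 6.6, -2.5]
opening: 0.112
clock: 46.52
eef_pos: [511.8, -97.3, 345.7]
tcp_rot: [3.123, 0.004, 3.086]
contact_force: [1.8, 6.9, -0.9]
opening: 0.113
1 rows from [511.8 -97.3 345.7] [3.123 0.004 3.086] F [ 1.8  6.9 -0.9] tot d [ 0.5 -1.3  1.7]
[0.019, 0.004, -0.003, 0.5, -1.3, 1.7]
```

```bash
python3 -m creep '[[0.006,0,0,0,-4,0,1],[0.004,0,0,0,-4,0,1]]';python3 -m creep '[[0.004,0,0,0,-4,0,1],[0.004,0,0,0,-4,0,1]]'; python3 -m creep '[[0.004,0,0,0,-4,0,1],[0.004,0,0,0,-4,0,1]]'; python3 go.py 511.2 -98.5 344 3.089
```

```text
clock: 46.68
eef_pos: [511.5, -102.0, 345.7]
tcp_rot: [3.123, 0.003, 3.084]
contact_force: [4.6, 40.6, 0.1]
opening: 0.112
clock: 46.85
eef_pos: [511.6, -103.5, 345.7]
tcp_rot: [3.113, 0.003, 3.08]
contact_force: [3.8, 30.5, 1.2]
opening: 0.113
clock: 47.02
eef_pos: [511.6, -104.9, 345.6]
tcp_rot: [3.104, 0.002, 3.077]
contact_force: [3.5, 28.8, 0.9]
opening: 0.111
1 rows from [ 511.6 -104.9  345.6] [3.104e+00 2.000e-03 3.077e+00] F [ 3.5 28.8  0.9] tot d [0.8 6.3 1.8]
[0.038, 0.002, -0.012, 0.8, 6.3, 1.8]
```

```bash
python3 -m creep '[[0,0,0,0,0,0,0.8],[0,0,0,0,3,0,0.5],[0.02,0,0,0,3,0,0.5],[0.015,0,0,0,0,-15,0.5],[0,0,0,0,0,-35,0.5],[0,0,0,0,0,-20,0.5],[0,0,0,30,20,0,0.8],[0,0,0,40,30,0,1],[0,0,0,30,20,0,1],[0,0,0,0,0,0,1]]'; python3 - <<'E'
from h import *
f=snap("side",'s23.png',(285,165,355,250),7)
f=snap("top",'t23.png',(262,175,382,227),6.5)
E
python3 go.py 523 115 344 3.089
```

```text
clock: 47.85
eef_pos: [417.8, -24.3, 419.9]
tcp_rot: [-3.139, 0.004, 3.077]
contact_force: [0.4, -0.7, -0.5]
opening: 0.001
5 rows from [421.4 -25.8 420.8] [-3.138  0.008  3.078] F [1.3 0.1 0.2] tot d [-91.9 147.2  77. ]
[-0.001, 0.002, -0.002, -18.4, 29.4, 15.4]
[-0.001, 0.002, -0.002, -18.5, 29.4, 15.4]
[-0.001, 0.002, -0.002, -18.5, 29.3, 15.4]
[-0.001, 0.002, -0.002, -18.6, 29.3, 15.4]
[-0.001, 0.002, -0.002, -18.7, 29.2, 15.4]
```

View pics/s23.png

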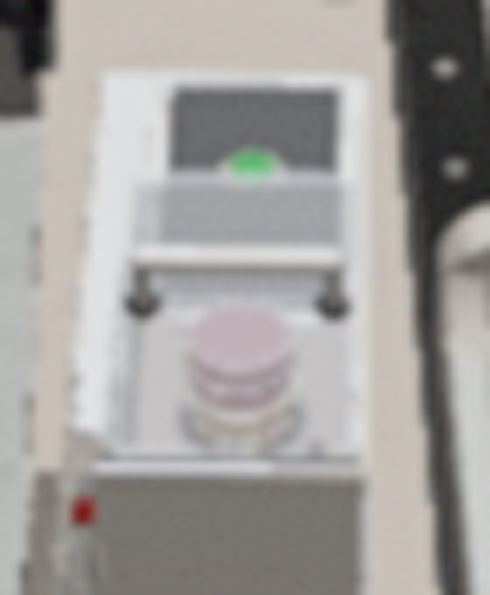

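View pics/t23.png

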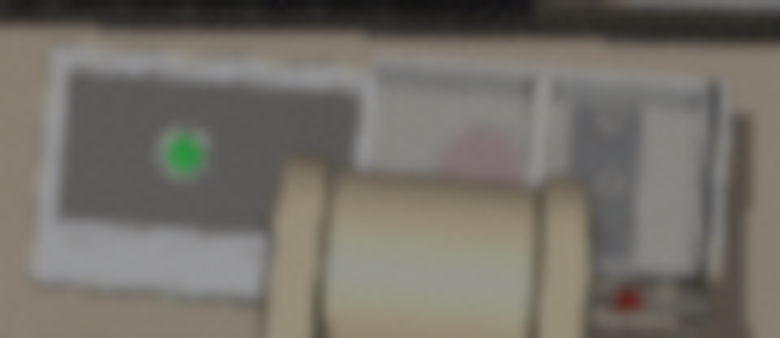

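```bash
python3 go.py 511.5 -97 405 3.089; python3 -m creep '[[0,0.004,0,-25,-20,0,0.6],[0,0.002,0,-30,-25,0,0.5],[0,0,0,-25,-20,5,0.5],[0,0,0,-10,-8,5,0.5],[0,0,0,0,0,0,0.5],[0,0,0,0,0,0,0.5]]'; python3 go.py 511.5 -97 395 3.089
```

```text
3 rows from [421.4 -25.8 420.8] [-3.138  0.008  3.078] F [1.3 0.1 0.2] tot d [-94.3 -65.3  16.7]
[-0.001, 0.003, -0.004, -31.4, -21.8, 5.6]
[-0.001, 0.003, -0.004, -31.4, -21.9, 5.5]
[-0.001, 0.003, -0.004, -31.3, -22.0, 5.4]
clock: 48.45
eef_pos: [513.8, -111.3, 412.0]
tcp_rot: [-3.135, 0.007, 3.079]
contact_force: [-0.8, 0.4, -0.2]
opening: 0.5
1 rows from [ 513.8 -111.3  412. ] [-3.135  0.007  3.079] F [-0.8  0.4 -0.2] tot d [ 3.3 14.3 16.9]
[-0.007, 0.007, -0.01, 3.3, 14.3, 16.9]
```

```bash
python3 -m creep '[[-0.007,0.007,-0.01,3,14,5,0.5],[0,0,0,0,0,5,0.5],[0,0,0,0,0,0,0.5],[0,0,0,0,0,0,0.5]]'; python3 go.py 511.5 -97 350 3.089
```

```text
clock: 48.78
eef_pos: [509.5, -94.4, 400.5]
tcp_rot: [3.14, -0.003, 3.09]
contact_force: [0.2, -0.4, 0.6]
opening: 0.496
2 rows from [509.5 -94.4 400.5] [ 3.14e+00 -3.00e-03  3.09e+00] F [ 0.2 -0.4  0.6] tot d [-2.3 -2.5 50.5]
[0.001, -0.002, 0.0, -1.2, -1.3, 25.3]
[0.001, -0.002, 0.0, -1.1, -1.2, 25.3]
```

```bash
python3 -m creep '[[0.001,-0.002,0,-1,-2,12,0.5],[0,0,0,-1,0,18,0.5],[0,0,0,0,0,15,0.5],[0,0,0,0,0,8,0.5],[0,0,0,0,0,0,0.5],[0,0,0,0,0,0,0.5]]'; python3 go.py 511.5 -97 346 3.089
```

```text
clock: 49.28
eef_pos: [509.8, -93.6, 348.4]
tcp_rot: [-3.141, 0.002, 3.094]
contact_force: [0.4, -0.3, 0.6]
opening: 0.498
1 rows from [509.8 -93.6 348.4] [-3.141e+00  2.000e-03  3.094e+00] F [ 0.4 -0.3  0.6] tot d [-1.8 -3.3  2.4]
[-0.0, 0.002, 0.005, -1.8, -3.3, 2.4]
```

```bash
python3 -m creep '[[0,0.002,0.005,-2,-4,2,0.5],[0,0,0,0,0,0,0.6],[0,0,0,0,0,0,0.7],[0,0,0,0,0,0,1],[0,0,0,0,0,0,1],[0,0,0,0,0,0,1],[0,0,0,0,0,0,1]]' 30; python3 -m creep '[[0,0,0,0,0,0,1]]';python3 -m creep '[[0,0,0,0,1,0,1]]';python3 -m creep '[[0,0,0,0,1,0,1]]';python3 -m creep '[[0,0,0,0,1,0,1]]'; python3 -m creep '[[0,0,0,0,1,0,1]]'
```

```text
clock: 49.87
eef_pos: [512.4, -95.8, 348.8]
tcp_rot: [3.135, 0.003, 3.086]
contact_force: [1.5, 5.3, -2.6]
opening: 0.127
clock: 49.95
eef_pos: [512.4, -95.6, 348.8]
tcp_rot: [3.135, 0.003, 3.087]
contact_force: [1.2, -2.1, -3.2]
opening: 0.122
clock: 50.03
eef_pos: [512.4, -95.1, 348.8]
tcp_rot: [3.137, 0.003, 3.087]
contact_force: [0.1, -8.6, -4.8]
opening: 0.128
clock: 50.12
eef_pos: [512.4, -94.8, 348.8]
tcp_rot: [3.139, 0.003, 3.088]
contact_force: [0.3, -7.3, -3.4]
opening: 0.121
clock: 50.2
eef_pos: [512.4, -94.5, 348.8]
tcp_rot: [3.141, 0.003, 3.088]
contact_force: [1.0, -4.9, -4.5]
opening: 0.121
clock: 50.28
eef_pos: [512.4, -94.2, 348.8]
tcp_rot: [-3.141, 0.003, 3.088]
contact_force: [0.5, -4.9, -3.8]
opening: 0.122
```

```bash
python3 -m creep '[[0,0,0,0,2.5,0,1]]';python3 -m creep '[[0,0,0,0,2.5,0,1]]'; python3 -m creep '[[0,0,0,0,-2,0,1],[0,0,0,0,0,0,1]]'
```

```text
clock: 50.37
eef_pos: [512.5, -93.1, 348.9]
tcp_rot: [-3.137, 0.003, 3.09]
contact_force: [-2.1, -17.3, -5.7]
opening: 0.123
clock: 50.45
eef_pos: [512.5, -92.3, 348.9]
tcp_rot: [-3.132, 0.004, 3.091]
contact_force: [0.2, -15.9, -4.4]
opening: 0.124
clock: 50.62
eef_pos: [512.4, -94.1, 348.8]
tcp_rot: [-3.134, 0.004, 3.089]
contact_force: [1.7, 6.4, -2.5]
opening: 0.132
```

```bash
python3 -m creep '[[0,0,0,0,0,0,0.8],[0,0,0,0,0,0,0.5],[0,0,0,0,0,0,0.5],[0,0,0,0,0,-15,0.5],[0,0,0,0,0,-35,0.5],[0,0,0,20,15,-20,0.6],[0,0,0,10,35,0,1],[0,0,0,0,38,0,1],[0,0,0,0,25,0,1],[0,0,0,0,0,0,1]]'; python3 - <<'E'
from h import *
ft=snap("top",'t24.png',(262,175,382,227),6.5); fs=snap("side",'s24.png',(285,165,355,250),7)
for cam,f in(('top',ft),('side',fs)):
    c=f['color'].astype(int); m=((c[...,1]-c[...,0]>40)&(c[...,1]-c[...,2]>30)).astype(np.uint8)
    n,l,st,ce=cv2.connectedComponentsWithStats(m)
    for i in range(1,n):
        if st[i,4]>5: print(cam,st[i],ce[i],at(cam,*ce[i],61))
E
python3 go.py 523 115 300 3.089;
```

```text
clock: 51.45
eef_pos: [487.8, 22.3, 423.9]
tcp_rot: [-3.133, 0.009, 3.083]
contact_force: [-0.5, 0.4, 0.1]
opening: -0.003
side [318 187   6   3  14] [320.5 188. ] [522.64543066 119.61930238  61.        ]
4 rows from [487.9  20.1 423.6] [-3.131  0.008  3.084] F [ 0.1  0.3 -0. ] tot d [-28.6  98.  122.8]
[-0.003, 0.002, -0.001, -7.1, 24.5, 30.7]
[-0.003, 0.002, -0.001, -7.2, 24.4, 30.8]
[-0.003, 0.002, -0.001, -7.3, 24.3, 30.8]
[-0.003, 0.002, -0.001, -7.4, 24.2, 30.8]
```

View pics/s24.png

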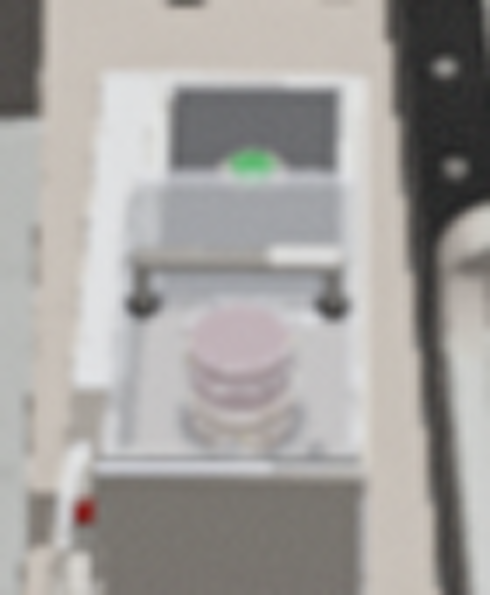

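```bash
python3 -c "
from h import *
print(at('top',183/6.5+261.5,153/6.5+174.5,61), at('side',251/7+284.5,165/7+164.5,61))"
python3 -m creep '[[-0.003,0.002,0,-7,22,0,1],[-0.003,0.002,0,-8,28,5,1],[-0.003,0.002,0,-8,28,15,1],[0,0,0,-5,14,25,1],[0,0,0,0,5,35,1],[0,0,0,0,0,25,1],[0,0,0,0,0,10,1],[0,0,0,0,0,0,1],[0,0,0,0,0,0,1]]'; python3 go.py 522 116.5 260 3.089
```

```text
[522.16616221 121.38230431  61.        ] [522.09322083 119.21831291  61.        ]
clock: 52.3
eef_pos: [526.8, 110.3, 305.7]
tcp_rot: [-3.137, 0.008, 3.078]
contact_force: [0.1, -0.1, -0.2]
opening: 0.002
2 rows from [526.8 110.3 305.7] [-3.137  0.008  3.078] F [ 0.1 -0.1 -0.2] tot d [ 5.5  6.1 45.7]
[-0.002, 0.004, -0.006, 2.7, 3.0, 22.8]
[-0.002, 0.004, -0.006, 2.6, 3.0, 22.8]
```

```bash
python3 -m creep '[[-0.003,0.008,-0.01,5,9,15,1],[0,0,0,0,0,20,1],[0,0,0,0,0,10,1],[0,0,0,0,0,0,1],[0,0,0,0,0,0,1]]'; python3 go.py 522.2 119.5 245 3.089
```

```text
clock: 52.72
eef_pos: [524.1, 119.3, 262.8]
tcp_rot: [3.14, 0.006, 3.086]
contact_force: [-0.3, -0.1, 0.9]
opening: 0.003
1 rows from [524.1 119.3 262.8] [3.14  0.006 3.086] F [-0.3 -0.1  0.9] tot d [ 2.   0.1 17.8]
[0.001, 0.006, -0.003, 2.0, 0.1, 17.8]
```

```bash
python3 -m creep '[[0.001,0.006,-0.003,2,0,8,1],[0,0,0,0,0,8,1],[0,0,0,0,0,3,1],[0,0,0,0,0,0,1]]'; python3 -m creep '[[0,0,0,0,0,3,1]]'; python3 -m creep '[[0,0,0,0,0,2,1]]'; python3 -m creep '[[0,0,0,0,0,2,1]]'
```

```text
clock: 53.05
eef_pos: [522.8, 119.8, 244.4]
tcp_rot: [3.14, 0.003, 3.09]
contact_force: [-0.4, -0.2, 0.2]
opening: -0.0
clock: 53.13
eef_pos: [523.0, 119.8, 241.6]
tcp_rot: [3.14, 0.003, 3.09]
contact_force: [0.3, -0.3, 1.3]
opening: -0.005
clock: 53.22
eef_pos: [523.0, 119.8, 239.4]
tcp_rot: [3.14, 0.003, 3.09]
contact_force: [-0.0, 0.3, -0.5]
opening: 0.005
clock: 53.3
eef_pos: [523.1, 119.9, 237.3]
tcp_rot: [3.14, 0.004, 3.09]
contact_force: [-0.1, -0.1, -0.8]
opening: -0.002
```

```bash
for i in 1; do python3 -m creep '[[0,0,0,0,0,2,1]]'; python3 -m creep '[[0,0,0,0,0,2,1]]';  python3 -m creep '[[0,0,0,0,0,2,1]]'; python3 -m creep '[[0,0,0,0,0,2,1]]'; python3 -m creep '[[0,0,0,0,0,2,1]]'; done
```

```text
clock: 53.38
eef_pos: [523.2, 119.9, 235.3]
tcp_rot: [3.14, 0.004, 3.09]
contact_force: [0.2, 0.2, -0.1]
opening: 0.002
clock: 53.47
eef_pos: [523.2, 119.9, 233.2]
tcp_rot: [3.14, 0.004, 3.09]
contact_force: [0.4, -0.1, 2.8]
opening: -0.001
clock: 53.55
eef_pos: [523.2, 119.9, 231.1]
tcp_rot: [3.14, 0.004, 3.089]
contact_force: [-0.9, 0.7, 4.5]
opening: 0.003
clock: 53.63
eef_pos: [523.4, 119.9, 229.8]
tcp_rot: [3.14, 0.004, 3.089]
contact_force: [-11.1, -2.3, 41.7]
opening: -0.003
clock: 53.72
eef_pos: [523.5, 119.9, 229.7]
tcp_rot: [3.14, 0.003, 3.089]
contact_force: [-13.3, -3.0, 47.6]
opening: 0.005
```

```bash
python3 -m creep '[[0,0,0,0,0,-10,1],[0,0,0,0,0,-30,1],[0,0,0,0,0,-40,1],[0,0,0,0,0,-40,1],[0,0,0,0,0,-40,1],[0,0,0,40,0,-20,1],[0,0,0,40,0,0,1],[0,0,0,40,0,0,1],[0,0,0,40,0,0,1],[0,0,0,40,0,0,1]]'; python3 -m creep '[[0,0,0,0,0,0,1],[0,0,0,0,0,0,1]]';python3 - <<'E'
from h import *
f=snap("top",'t25.png',(190,165,480,235),2.7)
f=snap("side",'s25.png',(280,120,360,250),4.5)
E
```

```text
clock: 54.55
eef_pos: [327.2, 130.1, 416.5]
tcp_rot: [3.136, 0.014, 3.086]
contact_force: [0.2, 0.9, 0.4]
opening: -0.003
clock: 54.72
eef_pos: [320.0, 129.2, 415.9]
tcp_rot: [3.136, 0.012, 3.087]
contact_force: [0.4, 0.3, 0.9]
opening: -0.0
```

View pics/t25.png

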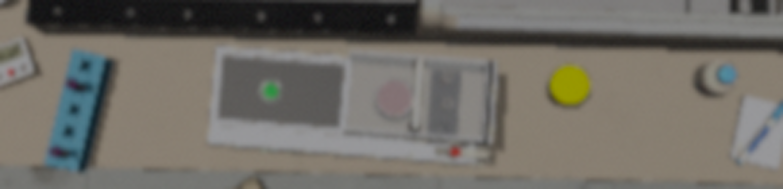

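View pics/s25.png

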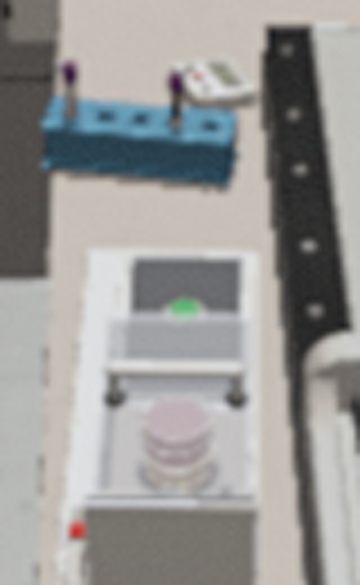

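```bash
python3 -c "
from rig import job
print(job.sign_off())"
```

```text
the job is handed in; nothing more can be done
None
```

I finished the job and handed it in at about 55 s of the 210 s; sign-off gives no verdict, so the result below rests on my own checks.

- **Dishes:** I slid the hood fully open. Two red dishes were present, and I set both on the pile by feel. The first touched at 250.9 mm tool height. The second touched at 266.7 mm, where I expected 266.6 mm. The side pictures show them level and in line with the pile. The first contact read 55 N because my steps were 2 mm, so I used 1 mm steps for the second and it read 25 N.
- **Tubes:** Two white-capped tubes were present. They went into the back and middle sockets with no contact force, and I let go 1–3 mm above the socket floor. The top picture shows both caps in their sockets.
- **Hood:** I pushed it to the hard stop, then gripped the handle again and pulled. It held against about 17 N at roughly 1 mm from shut, so I take the catch to be down. I could not see the hook itself.
- **Start key:** I pressed it after the hood check. The light spring force came first, then it bottomed out after about 4–5 mm of travel.
- **Last pictures:** The hood is shut over the level dishes and both purple-capped tubes are in the rack. The jar and reagent bottle look unmoved. The timer does too, though the top picture shows only part of it. The arm is clear.
- **Disagreements:** The rack shifted slightly on its own late in the run. The cameras and the touch measurements differed by 1–3 mm in x; I went a little beyond the touch values, and the tubes went in cleanly.

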